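# Dial open the worn two-dial cash strongbox

### The job

Open the takings box on the counter. Set its left dial to 3 and its right dial to 7; the right dial is worn, so its number is only a guide: feel your way up to a number's width to either side of 7 until the sprung catch drops, and turn no further. Then raise the lid to well past 60 degrees and leave it standing open; never force the dials or the lid against the catch, and leave the things around the box where they are.

Things in the scene. Friction and masses are not known exactly. Their poses are not given: they have to be found in the camera images.
- cash_box: Grey steel strongbox screwed to the counter, 232 mm deep (x -120 to +112), 280 wide (y), 99 high. Origin: on the counter, under its middle; x points from the lock side (towards the robot) to the hinge side, z up. Front 82 mm: fixed lock housing whose flat deck, 99 mm above the counter, carries two upright-axis dials at x -80, y +58 (left) and y -58 (right). Behind it: the lid, flush with the deck.
- left_grip (a point): Middle of the top of the left dial's bar grip, on the dial's axis, 129.5 mm above the counter. The grip is aluminium, 10 mm thick, 24 high, 33 long (15 to its blunt end, 18 to its pointed end, which has a black line on top), across a black disc of 56 mm diameter whose face is 6.5 mm above the deck. The frame turns with the dial: x along the grip to its pointed end, z up.
- right_grip (a point): The same point and axes for the right dial, made like the left one. White numbers 0 to 9 stand round each dial's face, clockwise seen from above, 36 degrees apart; the grip's pointed end points at the 0. The number is read at a white index line on the deck, on the dial's lid side (box +x).
- left_dial (a joint): Left dial, rad, growing counter-clockwise seen from above; 0 with the 0 at the index, number n at the index at n x 0.6283 (3 at 1.885). It opens within about 0.12 rad of its number. It turns with a drag of about 0.06 Nm plus the rub of the catch, has no stops or clicks and stays where it is left.
- right_dial (a joint): Right dial, same sense (7 at 4.398), same drag. Worn: it opens at a spot about 0.13 rad wide whose middle lies anywhere within 0.5 rad (most of a number) either side of its number, differently each time. Once dropped, the catch holds both dials in their spots: turning on meets a firm stop.
- catch (a joint): Sprung catch in the lock housing, m: 0 locked (reads under 0.0015), 0.009 dropped (towards the robot). A spring of about 3 N presses its posts on the rims of notched discs (radius 30 mm) under the dials; it drops by itself in about 0.3 s once both dials are on their spots, freeing the lid. Over 12 N between catch and disc, or 15 N between catch and lid, is forcing it. Locked, the lid lifts only 1.5 mm.
- catch_tab (a point): Top of the catch's steel tab, 9 x 9 mm, standing 5 mm above the deck in a dark slot midway between the dials: at box x -53 when locked, x -62 when dropped (9 mm nearer the robot).
- lid (a joint): Lid of the money compartment, rad: 0 shut, growing as the front edge rises, stop at 1.75. Steel, 149 mm from hinge to front edge, 280 mm wide, about 0.6 kg; a stiff hinge (about 0.5 Nm) holds it at any angle. Lifting it at the handle takes about 8 N.
- lid_handle (a point): Middle of the lid's handle: a round steel bar of 10 mm diameter, 90 mm between its two 10 mm posts, lying along the box's y. Shut, it is at box x -5, 129 mm above the counter, its underside 25 mm above the lid. It swings with the lid.
- lid_hinge (a point): Middle of the hinge line, fixed to the box at x +112.5, y 0, 95 mm above the counter; the hinge runs along the box's y. The shut lid's handle bar is 117.5 mm from it towards the robot and 34 mm above it.
- takeaway_box: Bystander: white closed food box, 206 x 196 x 68 mm, loose, right of the strongbox. Origin: centre of its underside.
- sauce_bottle: Bystander: clear plastic sauce bottle, 56 mm diameter, 170 mm high, loose, left of the lock housing. Origin: centre of its underside.
- label_roll: Bystander: roll of paper labels, 96 mm diameter, 45 mm high, flat on the counter left of the strongbox. Origin: centre of its underside.
- serving_spoon: Bystander: steel serving spoon, 260 mm long, lying on the counter between the robot and the strongbox, along the box's y. Origin: centre of its underside.

How it is judged:
By the outcome, as a careful person would: the job done as asked, in the order asked, and still so for the second after the job is handed in, with the robot touching nothing.
It also fails if it takes over 69 s, if anything falls off the work surface, if the arm or the gripper's body presses on something with over 40 N, if the wrist force passes 120 N, or if a joint passes its speed limit or range.

### The arm

A 7-joint arm with a two-finger parallel gripper is mounted at the origin on the work surface. World frame = base frame: x ahead of the robot, y to its left, z up, the work surface at z = 0. Lengths are in m, angles in degrees, forces in N, time in s.
With the tool pointing down it reaches from about 0.4 to 0.9 m from the base axis. Payload 5.5 kg.
Tool frame: the origin (TCP) lies between the finger pads; the fingertips stand 17 mm ahead of it and the grasp point (between the pads) lies 2 mm behind it; z points along the fingers, y is the direction in which the jaws open and shut (so a half turn about z gives the same grasp; the last joint's range is limited). The gripper opens to 85 mm and grips with 20 to 120 N. Pads are 22 mm wide; open, the fingers measure 114 mm over their backs; the gripper's body (76 mm by 85 mm) begins 54 mm behind the grasp point. The pads swing forward as they close: fully open they stand 13 mm farther back than shut.
Start: joints at [85.21, 28.699, -24.465, 88.831, 12.651, 65.22, -12.049], TCP at [0.221, -0.611, 0.227] pointing down, gripper open.
Joint ranges: [-164.97, 164.97], [-17.58, 116.51], [-87.97, 89.64], [11.32, 138.91], [-80.73, 260.73], [10.89, 115.49], [-147.41, 147.41]. Speed limits (degrees/s): [147.25, 147.25, 180, 180, 180, 180, 180].

### API

Orientations are given as a 3x3 rotation matrix whose columns are the frame's x, y, z axes.
In Python, from plant import * gives the robot as it stands.
- The arm moves only by the tool jog_arm, never from a script. Its argument "rows" is a list of rows, each a list of 7 numbers: the closure, from -1 (fully open) to 1 (shut), so that 0 is half open, then the shift along the tool's x, y, z in cm, then the turn, a rotation vector about the tool's x, y, z in degrees. In form: [[fingers, dx, dy, dz, wx, wy, wz], ...]. A call has 1 to 20 rows; each row shifts and turns the commanded pose from where the row before left it, along the tool's axes as they then stand; what a row does not reach is not made up. A row lasts 1/8 s, in which the tool goes at most 62.5 mm and 10.7 degrees, less where a joint would pass 70% of its speed; a pose out of reach is approached as far as the arm can. A call with a gripper value outside its range is refused whole. The fingers move at their own pace and stop on an object; "force" is the grip in N (left out, the last holds). Time passes only in rows, so rows that do not move let the fingers close. It gives the time, the measured TCP pose, the force and the opening at its end, in the units of the state.
- get_obs(): the state, without advancing time (a new reading comes with each control period).
- read_camera(name): name is "side" or "top"; returns the picture (384x512x3 uint8, blue, green, red); there is no depth.
- calibration(name): a dict with "fx", "fy", "cx", "cy" (pixels), "D" ([k1, k2, p1, p2, k3] as OpenCV has them; the pictures are not rectified), "R" (3x3) and "t" (3): a world point X has camera coordinates R X + t. Camera axes: x right, y down, z forward; pixel columns grow to the right and rows downward; lengths in m; the calibration is good to about 2 mm. A picture is of the moment at which its call begins. calibration takes no time and is no camera call.
- sign_off(): hands the job in, once; it reports no verdict.
The state is a dict: "time_s": time; "joints": joint angles; "qd": joint speeds; "joint_efforts": joint torques, N m; "position": TCP position; "ee_rot": TCP orientation; "wrist_force": force on the tool from outside, world axes, zero at the start; "torque": the same for the moment, N m; "opening": finger opening in m.
Only numpy, scipy, OpenCV 4.12 (cv2) and the standard library are available. Lean on these libraries where they do the work, as an engineer would, in place of code of your own. Each camera call takes 0.05 s, during which the arm holds its last target.

## Working session

There is one attempt and no reset: what is moved stays moved. The work goes in short steps, Python scripts to look and compute and a tool call to move; the robot and the scene stay as the last step left them, time stands still between calls to the robot, and variables do not carry over. Pictures are saved under pics/ and viewed, and the job is handed in when it is done.

Besides the shell and the picture viewer there is one more tool, called after "Request:" by a JSON object that holds its "fn" and its "kwargs", one argument or row to a line. jog_arm: Moves the arm, as the interface text tells. Its arguments: {"type":"object","properties":{"rows":{"type":"array","items":{"type":"array","items":{"type":"number"}}},"force":{"type":"number"}},"required":["rows"]}

```bash
ls -la; mkdir -p pics; python3 - <<'E'
from plant import *
import cv2, numpy as np
o=get_obs()
for k,v in o.items(): print(k,np.round(v,4).tolist())
for n in ("side","top"):
    im=read_camera(n); cv2.imwrite(f"pics/{n}0.png",im)
    c=calibration(n); print(n,{k:np.round(v,4).tolist() for k,v in c.items()})
E
```

```text
total 12
drwxr-xr-x  3 agent agent 4096 Dec  6 19:59 .
drwxr-xr-x 23 root  root  4096 Dec  6 19:59 ..
drwxr-xr-x  2 agent agent 4096 Dec  6 19:59 pics
time_s 0.0
joints [85.2108, 28.7546, -24.4526, 88.8929, 12.6497, 65.2185, -12.0487]
qd [-0.0512, 0.0023, 0.0471, -0.1237, -0.0468, -0.1, -0.0683]
joint_efforts [-0.0003, -56.9517, -5.8157, -28.0936, 0.0109, 0.012, -0.0]
position [0.2206, -0.6107, 0.2256]
ee_rot [[0.9405, 0.3399, -0.0006], [0.3399, -0.9405, 0.0019], [0.0001, -0.002, -1.0]]
wrist_force [-0.3734, 0.0763, 0.4097]
torque [-0.0188, -0.0002, 0.0296]
opening 0.0849
side {'fx': 347.5642, 'fy': 347.5642, 'cx': 256.6072, 'cy': 194.3744, 'D': [-0.0026, 0.0, 0.0, 0.0, 0.0], 'R': [[-0.8733, -0.4869, 0.0123], [-0.3114, 0.5388, -0.7828], [0.3746, -0.6875, -0.6222]], 't': [0.4875, 0.236, 0.712]}
top {'fx': 428.6001, 'fy': 428.6001, 'cx': 254.6773, 'cy': 190.4066, 'D': [0.0083, 0.0, 0.0, 0.0, 0.0], 'R': [[-0.0254, -0.9993, -0.0285], [-0.9936, 0.0283, -0.1093], [0.11, 0.0255, -0.9936]], 't': [0.0532, 0.5557, 1.3423]}
```

View pics/side0.png

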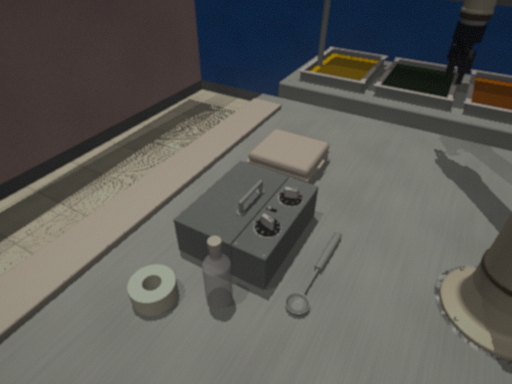

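View pics/top0.png

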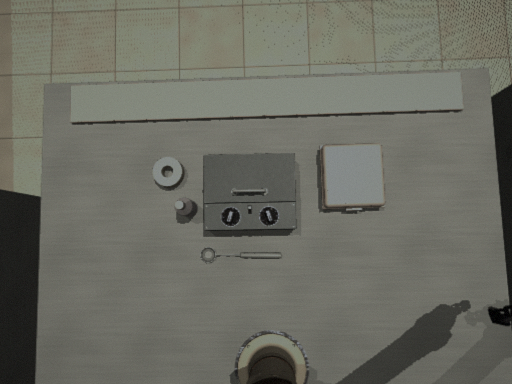

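The side view shows the strongbox around (250,215), with the bottle at (217,270), the roll at (153,290) and the spoon at (315,270). In the top view the box spans about (204–296, 153–235), with dials near (230,216) and (269,216) and the handle at (249,192). I'll zoom in on these.

```bash
python3 - <<'E'
import cv2, numpy as np
im=cv2.imread("pics/top0.png"); c=im[140:270,160:310]
c=cv2.resize(c,None,fx=5,fy=4.6,interpolation=cv2.INTER_CUBIC) if 0 else cv2.resize(im[145:245,190:310],None,fx=6,fy=6,interpolation=cv2.INTER_CUBIC)
cv2.imwrite("pics/top0z.png",cv2.convertScaleAbs(c,alpha=1.5,beta=0))
im=cv2.imread("pics/side0.png")
c=cv2.resize(im[155:285,170:330],None,fx=4.6,fy=4.6,interpolation=cv2.INTER_CUBIC)
cv2.imwrite("pics/side0z.png",cv2.convertScaleAbs(c,alpha=1.5,beta=0))
E
```

```text
(no output)
```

View pics/top0z.png

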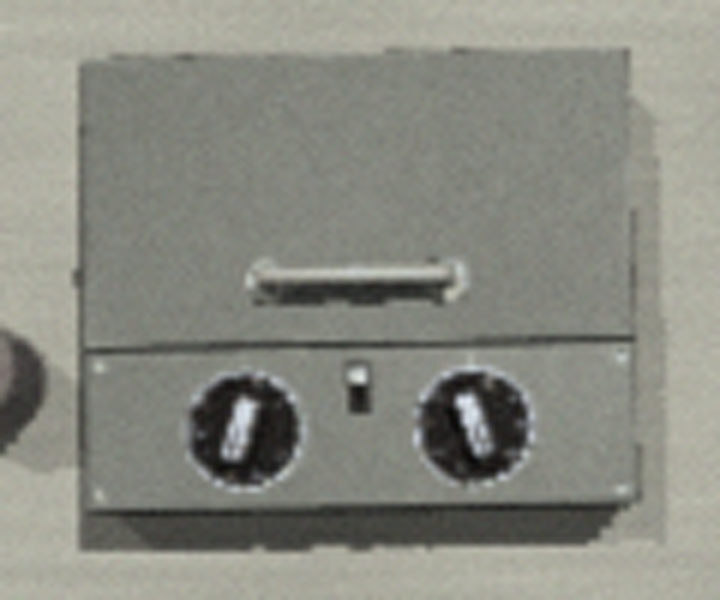

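View pics/side0z.png

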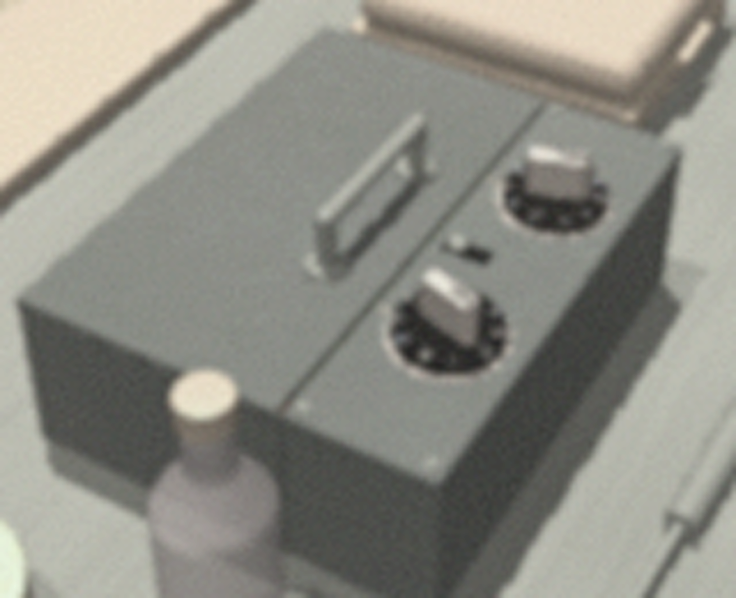

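```bash
cat > h.py <<'E'
import cv2, numpy as np
from plant import *
def ray(cam,uv):
    c=calibration(cam);K=np.array([[c['fx'],0,c['cx']],[0,c['fy'],c['cy']],[0,0,1]])
    p=cv2.undistortPoints(np.array(uv,float).reshape(-1,1,2),K,np.array(c['D'])).reshape(-1,2)
    R=np.array(c['R']);t=np.array(c['t'])
    d=np.c_[p,np.ones(len(p))]@R
    return -R.T@t,d
def onz(cam,uv,z):
    o,d=ray(cam,uv); s=(z-o[2])/d[:,2]; return o+d*s[:,None]
def proj(cam,X):
    c=calibration(cam);K=np.array([[c['fx'],0,c['cx']],[0,c['fy'],c['cy']],[0,0,1]])
    rv=cv2.Rodrigues(np.array(c['R']))[0]
    return cv2.projectPoints(np.array(X,float).reshape(-1,1,3),rv,np.array(c['t'],float),K,np.array(c['D']))[0].reshape(-1,2)
E
python3 - <<'E'
from h import *
np.set_printoptions(precision=4,suppress=True)
z=lambda x,y:(190+x/6-.4,145+y/6-.4)
# deck corners from the zoomed view: front-left, front-right, seam-left, seam-right, back-left, back-right
pts=[z(86,508),z(634,498),z(86,350),z(634,338),z(80,62),z(628,48)]
print("corners top",onz("top",pts,.099))
s=lambda x,y:(170+x/4.6-.4,155+y/4.6-.4)
print("corners side",onz("side",[s(440,482),s(680,152),s(284,410),s(545,103),s(22,302),s(330,30)],.099))
for n,img,rois in (("top","pics/top0.png",[(218,202,242,230),(256,202,282,230)]),("side","pics/side0.png",[(250,210,284,240),(275,180,306,208)])):
    im=cv2.imread(img)
    g=cv2.cvtColor(im,cv2.COLOR_BGR2GRAY)
    for x0,y0,x1,y1 in rois:
        r=g[y0:y1,x0:x1]; r4=cv2.resize(r,None,fx=8,fy=8,interpolation=cv2.INTER_CUBIC)
        m=(r4<45).astype(np.uint8)
        cs,_=cv2.findContours(m,cv2.RETR_EXTERNAL,cv2.CHAIN_APPROX_NONE)
        cc=max(cs,key=cv2.contourArea)
        h=cv2.convexHull(cc); e=cv2.fitEllipse(h)
        uv=((e[0][0]+.5)/8-.5+x0,(e[0][1]+.5)/8-.5+y0)
        print(n,uv,np.array(e[1])/8,onz(n,[uv],.1055))
E
```

```text
corners top [[ 0.4356  0.1929  0.099 ]
 [ 0.4334 -0.0828  0.099 ]
 [ 0.5155  0.192   0.099 ]
 [ 0.5139 -0.0857  0.099 ]
 [ 0.664   0.1932  0.099 ]
 [ 0.6626 -0.0879  0.099 ]]
corners side [[ 0.4329  0.1923  0.099 ]
 [ 0.4293 -0.077   0.099 ]
 [ 0.5129  0.19    0.099 ]
 [ 0.5119 -0.0816  0.099 ]
 [ 0.6594  0.1927  0.099 ]
 [ 0.655  -0.085   0.099 ]]
top (230.13553047180176, 216.2468318939209) [17.5344 17.7779] [[0.4725 0.1123 0.1055]]
top (268.5795154571533, 215.65490055084229) [17.3215 17.8658] [[ 0.4712 -0.0036  0.1055]]
side (264.73417568206787, 228.28346061706543) [13.4883 21.5596] [[0.4719 0.1219 0.1055]]
side (289.5971488952637, 198.3472080230713) [11.9668 20.8724] [[0.4686 0.0036 0.1055]]
```

```bash
python3 - <<'E'
from h import *
t=cv2.imread("pics/top0.png"); s=cv2.imread("pics/side0.png")
tiles=[t[202:231,216:245],t[202:231,255:284],s[210:239,250:279],s[182:211,275:304]]
a=[cv2.convertScaleAbs(cv2.resize(x,(290,290),interpolation=cv2.INTER_NEAREST),alpha=1.4) for x in tiles]
cv2.imwrite("pics/dials0.png",np.vstack([np.hstack(a[:2]),np.hstack(a[2:])]))
L=np.array([.4722,.1123,.1055]);R=np.array([.471,-.0036,.1055])
# grip axis ends at top height in both views; white mask above .1295 top
for n,img in (("top",t),("side",s)):
    for nm,c in (("L",L),("R",R)):
        u=proj(n,[c+[0,0,.024]])[0]; print(n,nm,u)
        g=cv2.cvtColor(img,cv2.COLOR_BGR2GRAY)
        x0,y0=int(u[0])-12,int(u[1])-12
        r=cv2.resize(g[y0:y0+25,x0:x0+25],None,fx=8,fy=8,interpolation=cv2.INTER_CUBIC)
        th=120 if n=="top" else 130
        k,lab,st,ce=cv2.connectedComponentsWithStats((r>th).astype(np.uint8))
        i=lab[100+4-0,100+4] 
        for i in range(1,k):
            if st[i,4]<400: continue
            ys,xs=np.nonzero(lab==i)
            rect=cv2.minAreaRect(np.c_[xs,ys].astype(np.float32))
            b=(cv2.boxPoints(rect)+.5)/8-.5+[x0,y0]
            w=onz(n,b,.1295)[:,:2]
            e=[np.linalg.norm(w[1]-w[0]),np.linalg.norm(w[2]-w[1])]
            d=(w[1]-w[0]) if e[0]>e[1] else w[2]-w[1]
            print("  ctr",np.round(w.mean(0)-c[:2],4),"size",np.round(e,4),"ang",np.degrees(np.arctan2(d[1],d[0]))%180)
E
```

```text
top L [229.4284298  215.94231061]
  ctr [ 0.0034 -0.0008] size [0.0202 0.0077] ang 163.93820260536734
top R [268.60861431 215.29520438]
  ctr [0.005  0.0017] size [0.0079 0.0189] ang 16.765441750236988
side L [267.06049628 217.21349414]
  ctr [ 0.0051 -0.0022] size [0.0089 0.017 ] ang 159.39908052657685
side R [290.6932647  188.35908652]
  ctr [0.0057 0.0019] size [0.009  0.0153] ang 16.550534298823976
```

View pics/dials0.png

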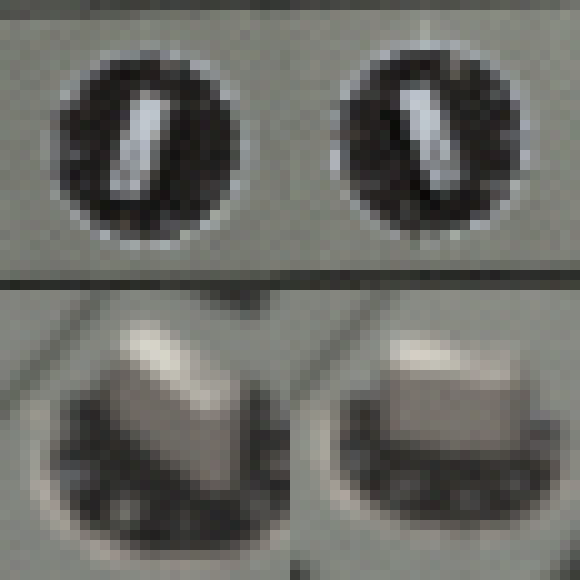

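```bash
python3 - <<'E'
from h import *
np.set_printoptions(precision=0,suppress=True,linewidth=200)
av={}
for n in ("top","side"):
    f=[read_camera(n) for _ in range(6)]
    av[n]=np.mean(f,0); cv2.imwrite(f"pics/av_{n}.png",av[n])
for n in av:
    g=cv2.cvtColor(av[n].astype(np.float32),cv2.COLOR_BGR2GRAY)
    for nm,c,a in (("L",[.4722,.1123,.1295],-16),("R",[.471,-.0036,.1295],16.5)):
        a=np.radians(a);d=np.array([np.cos(a),np.sin(a),0]);w=np.array([-d[1],d[0],0])
        S=np.arange(-24,25,3)
        print(n,nm,"s=-24..24 (+ lid side)")
        for l in (-6,-3,0,3,6):
            p=proj(n,[np.array(c)+d*s*1e-3+w*l*1e-3 for s in S]).astype(np.float32)
            print(l,cv2.remap(g,p[:,0].copy(),p[:,1].copy(),cv2.INTER_LINEAR).ravel())
t,s=av["top"],av["side"]
tiles=[t[202:231,216:245],t[202:231,255:284],s[207:236,252:281],s[179:208,275:304]]
a=[cv2.convertScaleAbs(cv2.resize(x,(290,290),interpolation=cv2.INTER_CUBIC),alpha=1.5) for x in tiles]
cv2.imwrite("pics/dials1.png",np.vstack([np.hstack(a[:2]),np.hstack(a[2:])]))
E
```

```text
top L s=-24..24 (+ lid side)
-6 [34. 20. 16. 32. 48. 54. 62. 61. 58. 63. 65. 64. 68. 50. 26. 30. 44.]
-3 [ 43.  26.  21.  69.  97.  94. 119. 118. 110. 117. 131. 126. 120.  71.  33.  33.  53.]
0 [ 39.  23.  30.  77. 102.  95. 107. 107. 123. 135. 139. 141. 135.  82.  32.  26.  45.]
3 [ 35.  17.  33.  83.  99.  86. 103. 116. 115. 114. 123. 123. 106.  74.  35.  22.  35.]
6 [40. 19. 18. 41. 63. 63. 55. 60. 67. 58. 44. 54. 52. 36. 23. 24. 49.]
top R s=-24..24 (+ lid side)
-6 [34. 21. 23. 37. 52. 56. 63. 64. 59. 62. 65. 61. 56. 40. 27. 25. 48.]
-3 [ 22.  18.  27.  59.  94.  84. 109. 119. 100. 118. 136. 116. 117.  85.  36.  23.  38.]
0 [ 15.  19.  31.  71.  96.  92.  95.  98. 120. 137. 141. 139. 139.  96.  38.  19.  35.]
3 [ 28.  20.  25.  63.  99.  91. 100. 117. 111. 125. 125. 112. 128. 108.  38.  19.  31.]
6 [30. 18. 13. 22. 32. 42. 48. 37. 44. 62. 35. 42. 67. 48. 27. 23. 40.]
side L s=-24..24 (+ lid side)
-6 [ 71.  56.  50.  67.  92.  99. 101. 105. 110. 114. 118. 119. 117. 108.  96.  94.  86.]
-3 [ 55.  42.  52.  86. 108. 110. 105. 115. 127. 140. 143. 144. 139. 117.  98.  93.  83.]
0 [ 42
[... 156 characters left out ...]
 95.  88.  72.]
6 [ 55.  71.  80.  92. 102. 101.  99. 100.  98.  97.  98.  96.  94.  94.  94.  85.  71.]
side R s=-24..24 (+ lid side)
-6 [ 96.  96.  96. 101. 107. 106. 104. 104. 108. 115. 119. 121. 119. 109.  98.  87.  76.]
-3 [ 96.  95.  94. 100. 110. 110. 110. 114. 122. 131. 135. 138. 134. 115. 100.  91.  78.]
0 [ 96.  95.  91.  99. 111. 113. 116. 121. 132. 142. 147. 145. 137. 115.  99.  94.  81.]
3 [ 96.  93.  87.  99. 116. 118. 117. 120. 130. 137. 138. 138. 129. 108.  97.  96.  86.]
6 [ 95.  88.  79.  91. 106. 111. 110. 107. 110. 113. 118. 119. 111.  97.  96.  98.  90.][ WARN:0@12.121] global loadsave.cpp:1063 imwrite_ Unsupported depth image for selected encoder is fallbacked to CV_8U.
```

View pics/dials1.png

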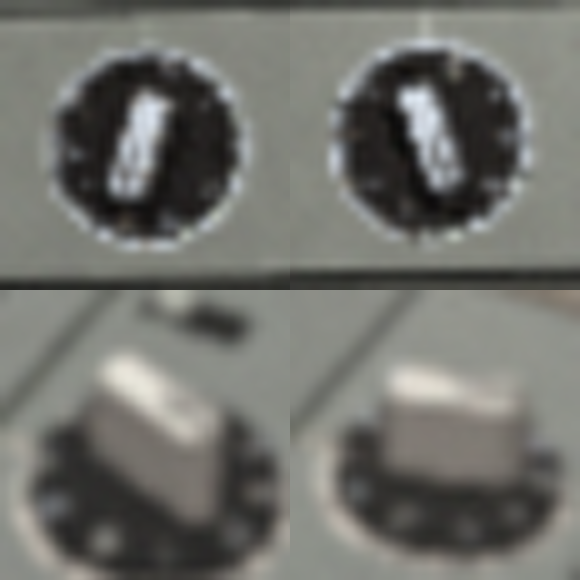

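Both views show the black line on the robot-side half of each bar, so the pointed ends point towards the robot. That puts the left dial at about 164° (target 108°) and the right dial at about 196° (target 252° ±29°). I'll start the approach.

Request:
{"fn": "jog_arm", "kwargs": {
  "rows": [
    [0,3.5,-3.1,0,0,0,0],
    [0,3.5,-3.1,0,0,0,0],
    [0,3.5,-3.1,0,0,0,0],
    [0,3.5,-3.1,0,0,0,0],
    [0,3.5,-3.1,0,0,0,0],
    [0,3.5,-3.1,0,0,0,0],
    [0,3.5,-3.1,0,0,0,0],
    [0,3.5,-3.1,0,0,0,0],
    [0,3.5,-3.1,0,0,0,0],
    [0,3.5,-3.1,0,0,0,0]
  ],
  "force": 30
}}

```text
time_s: 1.95
position: [0.4454, -0.1996, 0.2271]
ee_rot: [[0.941, 0.34, 0.001], [0.34, -0.941, -0.001], [0.0, 0.001, -1.0]]
wrist_force: [0.7, -0.7, 0.5]
opening: 0.0428
```

```bash
cat >> h.py <<'E'
def yaw(o=None):
    o=o or get_obs(); r=np.array(o['ee_rot']); return np.degrees(np.arctan2(r[1,0],r[0,0]))
def go(x,y,z,o=None):
    o=o or get_obs(); r=np.array(o['ee_rot']); return np.round(r.T@(np.array([x,y,z])-o['position'])*100,2)
def st():
    o=get_obs(); print("t",round(o['time_s'],2),"pos",np.round(o['position'],4),"yaw",round(yaw(o),2),"z",np.round(np.array(o['ee_rot'])[:,2],3),"q",np.round(o['joints'],1),"F",np.round(o['wrist_force'],2),"T",np.round(o['torque'],3),"op",round(float(o['opening']),4)); return o
E
python3 - <<'E'
from h import *
o=st(); print(go(.4720,.1125,.24,o)); 
z=lambda x,y:(190+x/6-.4,145+y/6-.4)
print("bottle cap",onz("top",[(180,205)],.17),"base side",onz("side",[(218,300)],0))
E
```

```text
t 1.95 pos [ 0.4454 -0.1996  0.2271] yaw 19.86 z [ 0.001 -0.001 -1.   ] q [ 54.9  13.5 -38.6 111.2   9.9  58.5 -58.3] F [ 0.74 -0.74  0.45] T [-0.043 -0.025  0.071] op 0.0428
[ 13.1  -28.45  -1.31]
bottle cap [[0.50542865 0.25087605 0.17      ]] base side [[0.50454263 0.26085316 0.        ]]
```

Request:
{"fn": "jog_arm", "kwargs": {
  "rows": [
    [0,2.2,-4.75,0,0,0,0],
    [0,2.2,-4.75,0,0,0,0],
    [0,2.2,-4.75,0,0,0,0],
    [0,2.2,-4.75,0,0,0,0],
    [0,2.2,-4.75,0,0,0,0],
    [0,2.1,-4.7,0,0,0,0],
    [0,0,0,0,0,0,-10],
    [0,0,0,0,0,0,-10],
    [0,0,0,0,0,0,-10],
    [0,0,0,0,0,0,-10],
    [0,0,0,0,0,0,-10],
    [0,0,0,0,0,0,-10],
    [0,0,0,0,0,0,-10],
    [0,0,0,0,0,0,-10],
    [0,0,0,0,0,0,-10],
    [0,0,0,0,0,0,-10],
    [0,0,0,0,0,0,-10],
    [0,0,0,0,0,0,-10],
    [0,0,0,0,0,0,-10],
    [0,0,0,0,0,0,-10]
  ]
}}

```text
time_s: 4.45
position: [0.4714, 0.1111, 0.2269]
ee_rot: [[-0.941, 0.339, 0.0], [0.339, 0.941, -0.0], [-0.001, -0.0, -1.0]]
wrist_force: [-0.7, -1.0, 0.5]
opening: 0.0433
```

```bash
python3 - <<'E'
from h import *
o=st(); print(go(.4720,.1125,.127,o)); 
cv2.imwrite("pics/s1.png",read_camera("side"));cv2.imwrite("pics/t1.png",read_camera("top"))
E
```

```text
t 4.45 pos [0.4714 0.1111 0.2269] yaw 160.17 z [ 0. -0. -1.] q [ 45.8  30.6 -79.8 111.1  33.1  66.8  23.4] F [-0.69 -1.03  0.47] T [ 0.043 -0.052 -0.028] op 0.0433
[-0.    0.16  9.99]
```

View pics/s1.png

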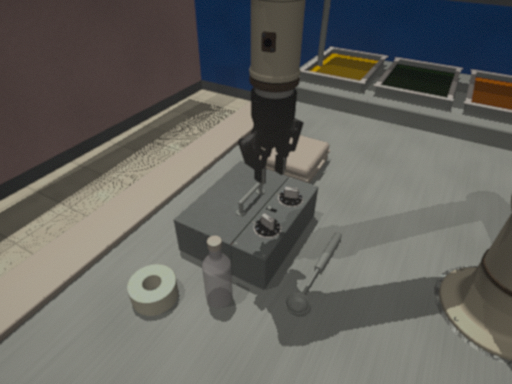

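Request:
{"fn": "jog_arm", "kwargs": {
  "rows": [
    [0,0,0.15,2.5,0,0,-3],
    [0,0,0,2.5,0,0,0],
    [0,0,0,2.0,0,0,0],
    [0,0,0,1.0,0,0,0],
    [0,0,0,0,0,0,0]
  ]
}}

```text
time_s: 5.18
position: [0.4715, 0.1128, 0.1464]
ee_rot: [[-0.956, 0.295, -0.001], [0.295, 0.956, -0.0], [0.001, -0.0, -1.0]]
wrist_force: [1.0, 0.4, 0.1]
opening: 0.0428
```

```bash
python3 - <<'E'
from h import *
o=st(); print(go(.4720,.1125,.127,o)); 
t=read_camera("side");cv2.imwrite("pics/s2.png",cv2.resize(t[130:280,170:330],None,fx=4,fy=4,interpolation=cv2.INTER_CUBIC))
E
```

```text
t 5.17 pos [0.4715 0.1128 0.1464] yaw 162.85 z [-0.001 -0.    -1.   ] q [ 39.5  36.  -72.4 115.4  40.6  59.6  20.3] F [0.99 0.38 0.11] T [-0.033 -0.04  -0.026] op 0.0428
[-0.05 -0.01  1.94]
```

View pics/s2.png

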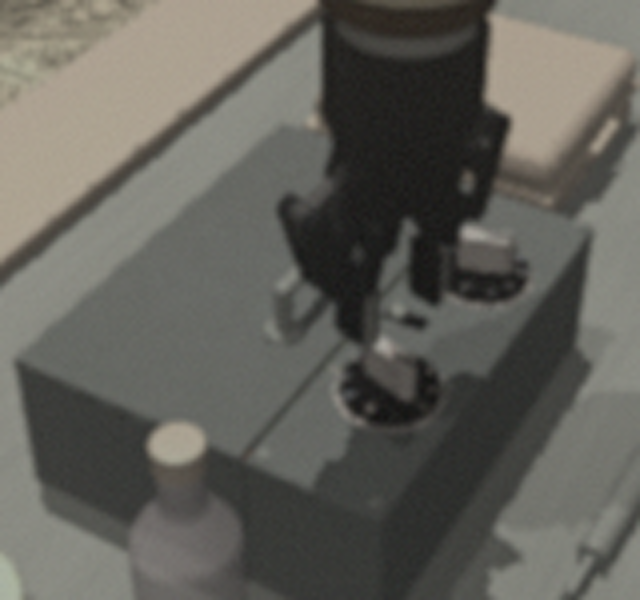

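```bash
python3 - <<'E'
from h import *
o=get_obs();r=np.array(o['ee_rot']);p=np.array(o['position'])
for zz in (.017,.010,.004):
  for s in (1,-1): print(zz,s,(proj("side",[p+r[:,2]*zz+r[:,1]*s*.0214])[0]-[170,130])*4)
print("grip top",(proj("side",[[.4715,.1125,.1295]])[0]-[170,130])*4)
E
```

```text
0.017 1 [358.79619622 368.08105928]
0.017 -1 [416.37170466 330.68688211]
0.01 1 [359.0439049 358.0884569]
0.01 -1 [416.95157905 320.79030242]
0.004 1 [359.25864201 349.42580162]
0.004 -1 [417.45407855 312.21399459]
grip top [389.24267331 349.52365338]
```

```bash
python3 - <<'E'
from h import *
s=lambda x,y:(170+(x+.5)/4-.5,130+(y+.5)/4-.5)
# ring extreme points of left disc edge (white ring) in zoom: left, right, bottom
for nm,p,z in (("ringL",(334,393),.1055),("ringR",(440,392),.1055),("ringB",(387,429),.1055),("griptop far",(380,343),.1295),("griptop near",(413,378),.1295)): print(nm,onz("side",[s(*p)],z))
t=read_camera("top");cv2.imwrite("pics/t2.png",cv2.resize(t[145:245,190:310],None,fx=6,fy=6,interpolation=cv2.INTER_CUBIC))
E
```

```text
ringL [[0.49389771 0.13315944 0.1055    ]]
ringR [[0.44525402 0.10433989 0.1055    ]]
ringB [[0.45692887 0.14271917 0.1055    ]]
griptop far [[0.4793655  0.10975995 0.1295    ]]
griptop near [[0.45198224 0.12500972 0.1295    ]]
```

View pics/t2.png

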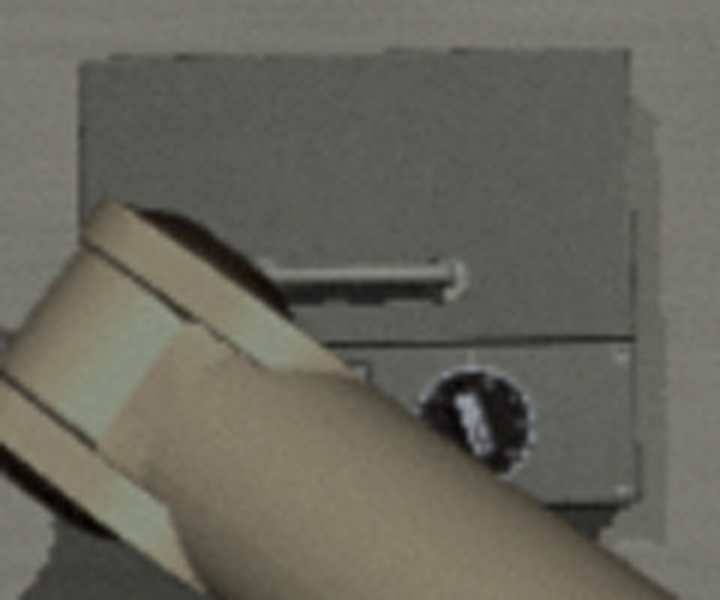

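```bash
python3 - <<'E'
from h import *
t=np.mean([read_camera("side") for _ in range(4)],0)
c=cv2.resize(t[180:250,225:310],None,fx=9,fy=8.5,interpolation=cv2.INTER_CUBIC) if 0 else cv2.resize(t[180:250,225:310],None,fx=8,fy=8,interpolation=cv2.INTER_CUBIC)
c=np.clip(255*(np.clip(c,0,255)/255)**.45,0,255).astype(np.uint8)
o=get_obs();r=np.array(o['ee_rot']);p=np.array(o['position'])
for s in (1,-1):
  for zz in (.017,.010,0.0):
    u=(proj("side",[p+r[:,2]*zz+r[:,1]*s*.0214])[0]-[225,180]+.5)*8-.5
    cv2.circle(c,tuple(int(v) for v in u),3,(0,0,255) if zz==.017 else (0,255,0),-1)
for X in ([.4722,.1123,.1295],):
    u=(proj("side",[X])[0]-[225,180]+.5)*8-.5; cv2.circle(c,tuple(int(v) for v in u),3,(255,0,0),-1)
cv2.imwrite("pics/s3.png",c)
E
```

```text
(no output)
```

View pics/s3.png

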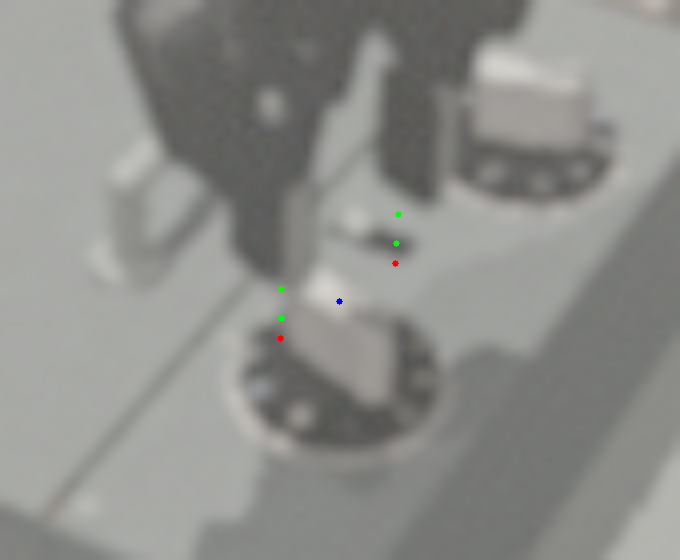

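Request:
{"fn": "jog_arm", "kwargs": {
  "rows": [
    [0.3,0,0,1.0,0,0,0],
    [0.4,0,0,0,0,0,0],
    [0.4,0,0,0,0,0,0]
  ]
}}

```text
time_s: 5.85
position: [0.4716, 0.1128, 0.1365]
ee_rot: [[-0.956, 0.294, -0.0], [0.294, 0.956, 0.0], [0.0, -0.0, -1.0]]
wrist_force: [-0.4, -0.5, -0.1]
opening: 0.0254
```

```bash
cat >> h.py <<'E'
def zoom(name,cam,x0,y0,x1,y1,f=8,pts=(),n=3):
    t=np.mean([read_camera(cam) for _ in range(n)],0)
    c=cv2.resize(t[y0:y1,x0:x1],None,fx=f,fy=f,interpolation=cv2.INTER_CUBIC)
    c=np.clip(255*(np.clip(c,0,255)/255)**.5,0,255).astype(np.uint8)
    for X in pts:
        u=(proj(cam,[X])[0]-[x0,y0]+.5)*f-.5; cv2.circle(c,tuple(int(v) for v in u),3,(0,0,255),-1)
    cv2.imwrite(name,c)
E
python3 - <<'E'
from h import *
o=st();r=np.array(o['ee_rot']);p=np.array(o['position'])
zoom("pics/s4.png","side",225,180,310,250,pts=[p+r[:,2]*z+r[:,1]*s*o['opening']/2 for s in (1,-1) for z in (.017,0)])
E
```

```text
t 5.85 pos [0.4716 0.1128 0.1365] yaw 162.88 z [-0.  0. -1.] q [ 38.7  36.7 -71.4 115.8  41.5  58.6  19.6] F [-0.42 -0.5  -0.12] T [-0.055 -0.021 -0.024] op 0.0254
```

View pics/s4.png

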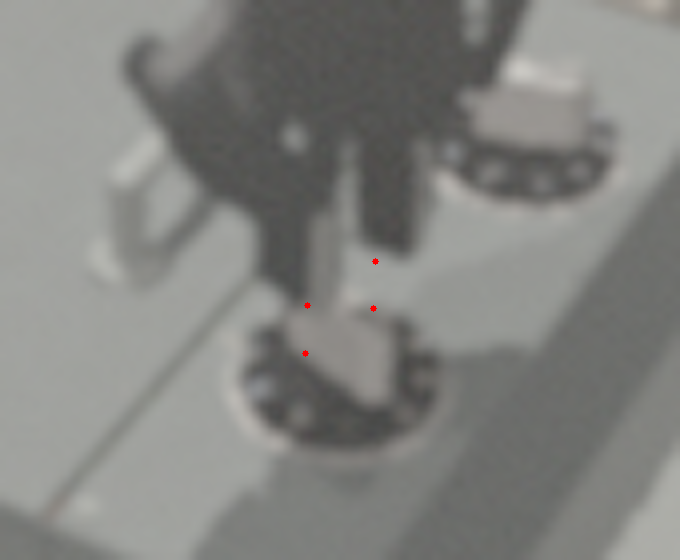

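Request:
{"fn": "jog_arm", "kwargs": {
  "rows": [
    [0.4,0,0,0.5,0,0,0],
    [0.4,0,0,0.5,0,0,0],
    [0.4,0,0,0,0,0,0]
  ]
}}

```text
time_s: 6.38
position: [0.4714, 0.1126, 0.1262]
ee_rot: [[-0.956, 0.294, -0.001], [0.294, 0.956, -0.0], [0.001, -0.0, -1.0]]
wrist_force: [0.4, 0.6, -0.1]
opening: 0.0255
```

```bash
python3 - <<'E'
from h import *
o=st();r=np.array(o['ee_rot']);p=np.array(o['position'])
zoom("pics/s5.png","side",225,180,310,250,pts=[p+r[:,2]*z+r[:,1]*s*o['opening']/2 for s in (1,-1) for z in (.017,0)])
E
```

```text
t 6.38 pos [0.4714 0.1126 0.1262] yaw 162.88 z [-0.001 -0.    -1.   ] q [ 37.9  37.4 -70.3 116.2  42.6  57.7  18.9] F [ 0.44  0.62 -0.12] T [ 0.025  0.036 -0.015] op 0.0255
```

View pics/s5.png

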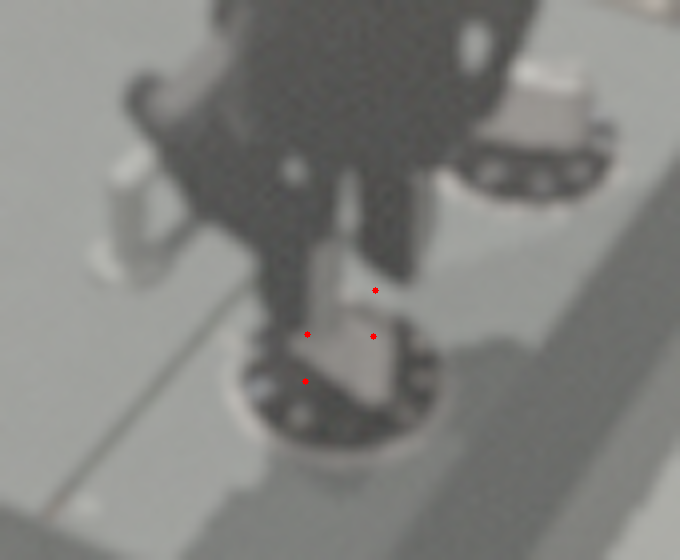

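Request:
{"fn": "jog_arm", "kwargs": {
  "rows": [
    [1,0,0,0,0,0,0],
    [1,0,0,0,0,0,0],
    [1,0,0,0,0,0,0],
    [1,0,0,0,0,0,0]
  ],
  "force": 25
}}

```text
time_s: 7.02
position: [0.4718, 0.1127, 0.1267]
ee_rot: [[-0.956, 0.295, 0.0], [0.295, 0.956, -0.0], [-0.0, 0.0, -1.0]]
wrist_force: [0.5, -0.2, 0.4]
opening: 0.0004
```

```bash
python3 - <<'E'
from h import *
o=st();r=np.array(o['ee_rot']);p=np.array(o['position'])
zoom("pics/s6.png","side",225,180,310,250)
E
```

```text
t 7.03 pos [0.4718 0.1127 0.1267] yaw 162.87 z [ 0. -0. -1.] q [ 38.   37.4 -70.4 116.2  42.5  57.7  18.9] F [ 0.53 -0.18  0.41] T [ 0.04   0.026 -0.002] op 0.0004
```

View pics/s6.png

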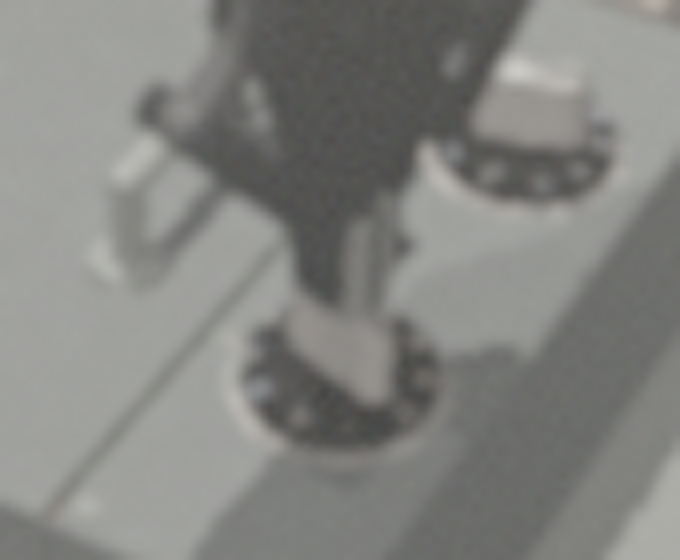

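Opening reads 0, so the fingers closed above the bar. In the picture the tips end at about (335,301), which is z ≈ 0.130, roughly 20 mm higher than I expected. I'll reopen and go down in small steps, watching the force.

Request:
{"fn": "jog_arm", "kwargs": {
  "rows": [
    [0.3,0,0,0,0,0,0],
    [0.3,0,0,0,0,0,0],
    [0.3,0,0,0,0,0,0],
    [0.3,0,0,0.2,0,0,0],
    [0.3,0,0,0.15,0,0,0],
    [0.3,0,0,0.0,0,0,0]
  ]
}}

```text
time_s: 7.92
position: [0.4716, 0.1127, 0.123]
ee_rot: [[-0.956, 0.295, -0.0], [0.295, 0.956, -0.0], [0.0, -0.0, -1.0]]
wrist_force: [-0.8, -0.3, 0.5]
opening: 0.0299
```

```bash
python3 - <<'E'
from h import *
o=st();r=np.array(o['ee_rot']);p=np.array(o['position'])
zoom("pics/s7.png","side",225,180,310,250)
E
```

```text
t 7.92 pos [0.4716 0.1127 0.123 ] yaw 162.87 z [-0. -0. -1.] q [ 37.7  37.6 -70.  116.4  42.9  57.4  18.6] F [-0.83 -0.27  0.49] T [ 0.007 -0.027 -0.023] op 0.0299
```

View pics/s7.png

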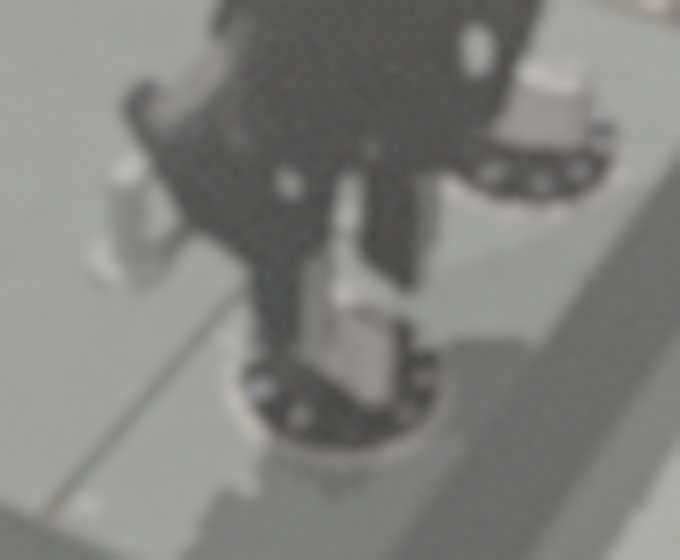

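Request:
{"fn": "jog_arm", "kwargs": {
  "rows": [
    [0.3,0,0,0.2,0,0,0],
    [0.3,0,0,0.2,0,0,0],
    [0.3,0,0,0,0,0,0]
  ]
}}

```text
time_s: 8.45
position: [0.4716, 0.1127, 0.119]
ee_rot: [[-0.956, 0.294, -0.0], [0.294, 0.956, -0.0], [0.0, -0.0, -1.0]]
wrist_force: [-0.4, -0.1, -0.2]
opening: 0.0297
```

```bash
python3 - <<'E'
from h import *
o=st()
E
```

```text
t 8.45 pos [0.4716 0.1127 0.119 ] yaw 162.87 z [-0. -0. -1.] q [ 37.4  37.9 -69.6 116.5  43.3  57.1  18.3] F [-0.45 -0.1  -0.18] T [-0.005  0.009  0.006] op 0.0297
```

Request:
{"fn": "jog_arm", "kwargs": {
  "rows": [
    [0.3,0,0,0.2,0,0,0],
    [0.3,0,0,0.2,0,0,0],
    [0.3,0,0,0.2,0,0,0],
    [0.3,0,0,0,0,0,0]
  ]
}}

```text
time_s: 8.95
position: [0.4716, 0.1127, 0.113]
ee_rot: [[-0.956, 0.294, -0.0], [0.294, 0.956, -0.0], [0.0, -0.0, -1.0]]
wrist_force: [0.4, -0.3, -0.0]
opening: 0.0302
```

```bash
python3 - <<'E'
from h import *
o=st()
zoom("pics/s8.png","side",225,180,310,250)
E
```

```text
t 8.95 pos [0.4716 0.1127 0.113 ] yaw 162.87 z [-0. -0. -1.] q [ 36.9  38.3 -69.  116.7  43.9  56.5  17.9] F [ 0.42 -0.26 -0.03] T [ 0.041 -0.018  0.052] op 0.0302
```

View pics/s8.png

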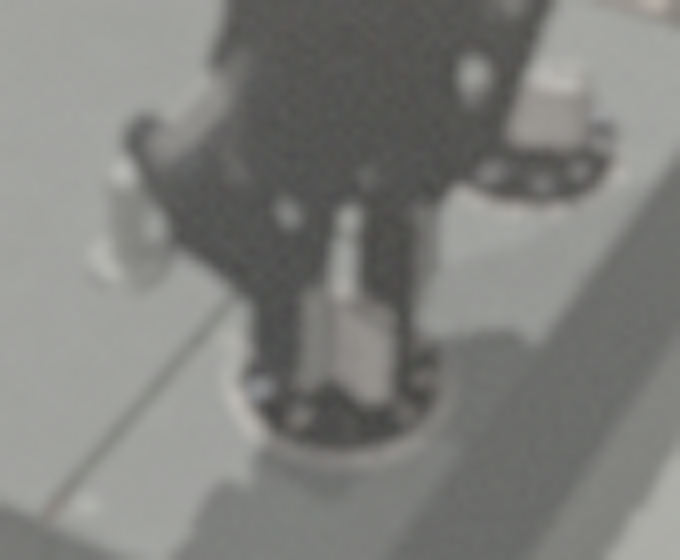

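Request:
{"fn": "jog_arm", "kwargs": {
  "rows": [
    [1,0,0,0,0,0,0],
    [1,0,0,0,0,0,0],
    [1,0,0,0,0,0,0],
    [1,0,0,0,0,0,0]
  ],
  "force": 30
}}

```text
time_s: 9.6
position: [0.4715, 0.1115, 0.1134]
ee_rot: [[-0.955, 0.295, -0.001], [0.295, 0.955, -0.003], [-0.0, -0.003, -1.0]]
wrist_force: [-2.4, -3.0, 5.7]
opening: 0.0092
```

```bash
python3 - <<'E'
from h import *
o=st()
E
```

```text
t 9.6 pos [0.4715 0.1115 0.1134] yaw 162.83 z [-0.001 -0.003 -1.   ] q [ 36.9  38.3 -69.  116.7  43.9  56.7  17.9] F [-2.39 -3.03  5.68] T [-0.714  0.488 -0.055] op 0.0092
```

Request:
{"fn": "jog_arm", "kwargs": {
  "rows": [
    [1,0,-0.1,-0.1,0,0,0],
    [1,0,0,0,0,0,2.3],
    [1,0,0,0,0,0,4],
    [1,0,0,0,0,0,4],
    [1,0,0,0,0,0,4],
    [1,0,0,0,0,0,4],
    [1,0,0,0,0,0,2]
  ]
}}

```text
time_s: 10.48
position: [0.4716, 0.1118, 0.1136]
ee_rot: [[-0.793, 0.609, 0.0], [0.609, 0.793, 0.001], [0.0, 0.001, -1.0]]
wrist_force: [5.0, 1.8, -17.6]
opening: 0.0088
```

```bash
python3 - <<'E'
from h import *
o=st()
E
```

```text
t 10.47 pos [0.4716 0.1118 0.1136] yaw 142.45 z [ 0.     0.001 -1.   ] q [ 34.7  35.1 -64.8 116.8  40.   54.    0.8] F [  5.01   1.78 -17.56] T [ 0.353 -1.179  0.111] op 0.0088
```

Request:
{"fn": "jog_arm", "kwargs": {
  "rows": [
    [1,0,0,0.07,0,0,2],
    [1,0,0,0,0,0,4],
    [1,0,0,0,0,0,4],
    [1,0,0,0,0,0,4],
    [1,0,0,0,0,0,4],
    [1,0,0,0,0,0,4],
    [1,0,0,0,0,0,4],
    [1,0,0,0,0,0,4],
    [1,0,0,0,0,0,3],
    [1,0,0,0,0,0,2],
    [1,0,0,0,0,0,0],
    [1,0,0,0,0,0,0]
  ]
}}

```text
time_s: 11.98
position: [0.4722, 0.1123, 0.1135]
ee_rot: [[-0.301, 0.954, 0.001], [0.954, 0.301, 0.001], [0.001, 0.002, -1.0]]
wrist_force: [5.4, 2.3, -13.0]
opening: 0.0094
```

```bash
python3 - <<'E'
from h import *
o=st()
zoom("pics/s9.png","side",225,180,310,250)
E
```

```text
t 11.97 pos [0.4722 0.1123 0.1135] yaw 107.53 z [ 0.001  0.001 -1.   ] q [ 29.7  30.6 -57.  116.9  33.6  50.3 -28.7] F [  5.35   2.28 -13.03] T [ 0.289 -1.28  -0.061] op 0.0094
```

View pics/s9.png

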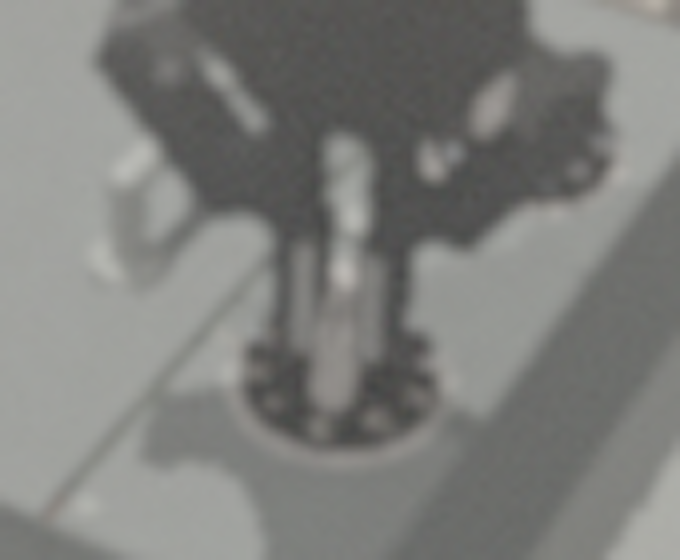

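Request:
{"fn": "jog_arm", "kwargs": {
  "rows": [
    [0.2,0,0,0.04,0,0,0],
    [0.2,0,0,0,0,0,0],
    [0.2,0,0,0,0,0,0],
    [0.2,0,0,-2,0,0,0],
    [0.2,0,0,-3,0,0,0],
    [0.2,-3.7,-1.2,0,0,0,0],
    [0.2,-3.7,-1.2,0,0,0,0],
    [0.2,-3.6,-1.2,0,0,0,0],
    [0.2,0,0,0,0,0,10],
    [0.2,0,0,0,0,0,10],
    [0.2,0,0,0,0,0,10],
    [0.2,0,0,0,0,0,10],
    [0.2,0,0,0,0,0,10],
    [0.2,0,0,0,0,0,10],
    [0.2,0,0,0,0,0,10],
    [0.2,0,0,0,0,0,10],
    [0.2,0,0,0,0,0,10]
  ]
}}

```text
time_s: 14.25
position: [0.4708, -0.0035, 0.1646]
ee_rot: [[0.955, 0.297, 0.002], [0.297, -0.955, 0.0], [0.002, 0.0, -1.0]]
wrist_force: [-0.2, 0.6, 0.2]
opening: 0.0341
```

```bash
python3 - <<'E'
from h import *
o=st(); print(go(.4712,-.0036,.113,o))
zoom("pics/s10.png","side",225,170,315,245)
zoom("pics/t10.png","top",190,145,310,245,f=6)
E
```

```text
t 14.25 pos [ 0.4708 -0.0035  0.1646] yaw 17.28 z [ 0.002  0.    -1.   ] q [ 33.7  17.7 -42.2 116.9  15.3  50.7 -89.6] F [-0.16  0.59  0.23] T [0.017 0.034 0.046] op 0.0341
[0.02 0.02 5.16]
```

View pics/s10.png

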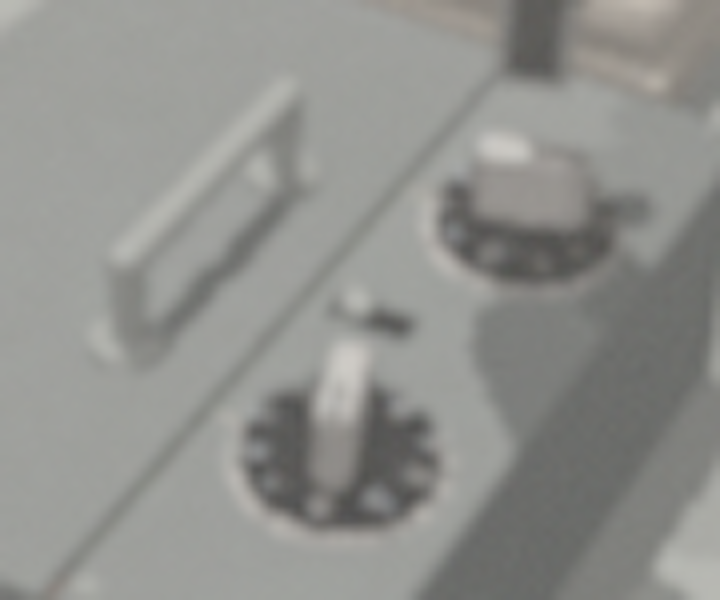

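View pics/t10.png

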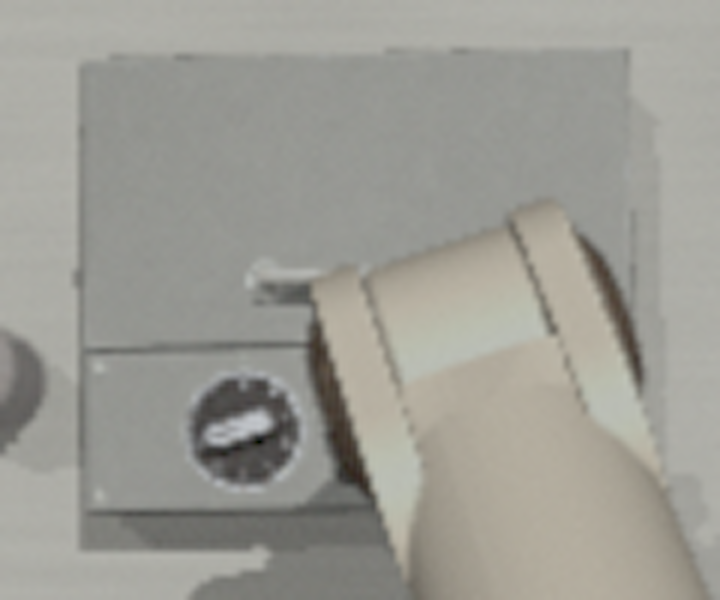

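Left dial: the bar now points left and slightly towards the robot, about 108°. The tab is clearly visible at (355,300) in the side zoom, still in the locked position. Next I'll go down onto the right grip.

Request:
{"fn": "jog_arm", "kwargs": {
  "rows": [
    [0.2,0,0,2,0,0,0.8],
    [0.2,0,0,1.5,0,0,0],
    [0.2,0,0,0.8,0,0,0],
    [0.2,0,0,0.5,0,0,0],
    [0.2,0,0,0.2,0,0,0],
    [0.2,0,0,0,0,0,0]
  ]
}}

```text
time_s: 15.3
position: [0.4705, -0.0039, 0.1133]
ee_rot: [[0.957, 0.289, 0.0], [0.289, -0.957, 0.0], [0.0, 0.0, -1.0]]
wrist_force: [0.1, 0.2, 0.0]
opening: 0.0338
```

```bash
python3 - <<'E'
from h import *
o=st(); print(go(.4712,-.0036,.114,o))
zoom("pics/s11.png","side",225,170,315,245)
E
```

```text
t 15.3 pos [ 0.4705 -0.0039  0.1133] yaw 16.79 z [ 0.  0. -1.] q [ 30.7  22.6 -39.4 119.2  20.2  44.8 -94.3] F [0.06 0.2  0.01] T [-0.046  0.002 -0.018] op 0.0338
[ 0.07 -0.01 -0.07]
```

View pics/s11.png

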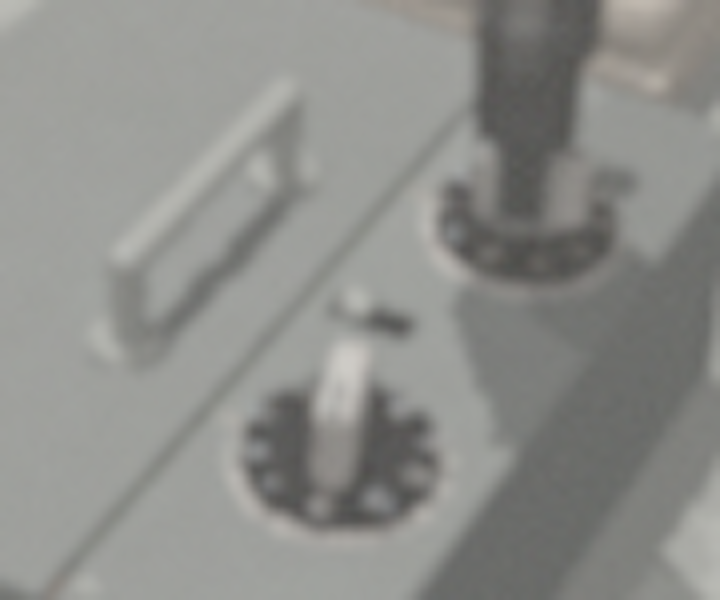

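Fingers straddle the right bar, and the tab and slot stay visible in the side view. I'll raise slightly and close.

Request:
{"fn": "jog_arm", "kwargs": {
  "rows": [
    [1,0,0,-0.05,0,0,0],
    [1,0,0,0,0,0,0],
    [1,0,0,0,0,0,0],
    [1,0,0,0,0,0,0]
  ],
  "force": 30
}}

```text
time_s: 15.95
position: [0.4709, -0.0051, 0.1141]
ee_rot: [[0.958, 0.288, 0.001], [0.288, -0.958, -0.001], [0.0, 0.002, -1.0]]
wrist_force: [-0.7, -6.1, 4.8]
opening: 0.0087
```

```bash
python3 - <<'E'
from h import *
o=st()
E
```

```text
t 15.95 pos [ 0.4709 -0.0051  0.1141] yaw 16.73 z [ 0.001 -0.001 -1.   ] q [ 30.8  22.5 -39.4 119.1  20.2  44.9 -94.3] F [-0.7  -6.06  4.82] T [-1.117  0.026  0.118] op 0.0087
```

Request:
{"fn": "jog_arm", "kwargs": {
  "rows": [
    [1,0,0.13,0,0,0,0],
    [1,0,0,0,0,0,-2],
    [1,0,0,0,0,0,-4],
    [1,0,0,0,0,0,-4],
    [1,0,0,0,0,0,-4],
    [1,0,0,0,0,0,-4],
    [1,0,0,0,0,0,-2],
    [1,0,0,0,0,0,0]
  ]
}}

```text
time_s: 16.95
position: [0.471, -0.0054, 0.114]
ee_rot: [[0.801, 0.599, 0.0], [0.599, -0.801, -0.0], [0.0, 0.0, -1.0]]
wrist_force: [-0.5, -3.0, 6.8]
opening: 0.0088
```

```bash
cat >> h.py <<'E'
def tab(name=None,n=3):
    """brightness profile along the tab slot in the side view; box x from -50 to -68, tab top z=.104"""
    t=np.mean([read_camera("side") for _ in range(n)],0).astype(np.float32)
    g=cv2.cvtColor(t,cv2.COLOR_BGR2GRAY)
    xs=np.arange(-46,-74,-2)
    p=proj("side",[[.552+x/1000,.0540,.103] for x in xs]).astype(np.float32)
    v=cv2.remap(g,p[:,0].copy(),p[:,1].copy(),cv2.INTER_LINEAR).ravel()
    print("tab",np.round(v).astype(int).tolist())
    if name:
        c=cv2.resize(t[195:225,255:290],None,fx=12,fy=12,interpolation=cv2.INTER_CUBIC)
        cv2.imwrite(name,np.clip(255*(np.clip(c,0,255)/255)**.5,0,255).astype(np.uint8))
E
python3 - <<'E'
from h import *
o=st(); tab("pics/tab0.png")
E
```

```text
t 16.95 pos [ 0.471  -0.0054  0.114 ] yaw 36.76 z [ 0. -0. -1.] q [ 34.5  23.8 -43.9 119.   23.   45.8 -76.6] F [-0.46 -2.97  6.81] T [-0.605  0.262  0.011] op 0.0088
tab [93, 92, 95, 112, 121, 122, 112, 87, 66, 55, 52, 52, 52, 59]
```

View pics/tab0.png

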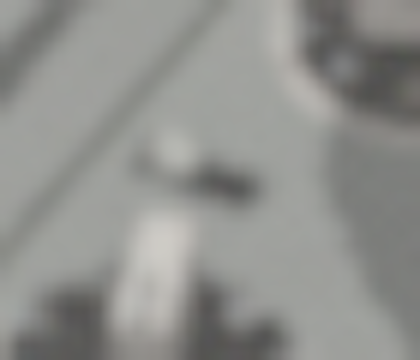

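Request:
{"fn": "jog_arm", "kwargs": {
  "rows": [
    [1,0,0,0,0,0,-1.5],
    [1,0,0,0,0,0,-1],
    [1,0,0,0,0,0,0]
  ]
}}

```text
time_s: 17.48
position: [0.471, -0.0054, 0.1141]
ee_rot: [[0.774, 0.633, 0.001], [0.633, -0.774, -0.0], [0.0, 0.001, -1.0]]
wrist_force: [-0.3, -3.9, 6.6]
opening: 0.0093
```

```bash
cat > c.py <<'E'
from h import *
o=get_obs(); print("t",round(o['time_s'],2),"yaw",round(yaw(o),2),"th",round(yaw(o)+180.5,1),"F",np.round(o['wrist_force'],1),"T",np.round(o['torque'],2)); tab(n=1)
E
python3 c.py
```

```text
t 17.48 yaw 39.24 th 219.7 F [-0.3 -3.9  6.6] T [-0.62  0.25 -0.08]
tab [94, 93, 94, 113, 123, 122, 112, 88, 66, 57, 53, 51, 52, 59]
```

Request:
{"fn": "jog_arm", "kwargs": {
  "rows": [
    [1,0,0,0,0,0,-1.5],
    [1,0,0,0,0,0,-1],
    [1,0,0,0,0,0,0]
  ]
}}

```text
time_s: 17.9
position: [0.4711, -0.0054, 0.1141]
ee_rot: [[0.746, 0.666, 0.001], [0.666, -0.746, -0.0], [0.0, 0.001, -1.0]]
wrist_force: [-1.6, -2.6, 5.8]
opening: 0.0086
```

```bash
python3 c.py
```

```text
t 17.9 yaw 41.74 th 222.2 F [-1.6 -2.6  5.8] T [-0.6   0.22 -0.02]
tab [93, 92, 94, 112, 121, 122, 111, 88, 65, 55, 53, 51, 52, 59]
```

Request:
{"fn": "jog_arm", "kwargs": {
  "rows": [
    [1,0,0,0,0,0,-1.5],
    [1,0,0,0,0,0,-1],
    [1,0,0,0,0,0,0]
  ]
}}

```text
time_s: 18.32
position: [0.471, -0.0054, 0.114]
ee_rot: [[0.716, 0.698, 0.0], [0.698, -0.716, -0.0], [0.0, 0.001, -1.0]]
wrist_force: [-0.9, -3.3, 6.5]
opening: 0.009
```

```bash
python3 c.py
```

```text
t 18.32 yaw 44.25 th 224.7 F [-0.9 -3.3  6.5] T [-0.64  0.19 -0.06]
tab [95, 92, 95, 112, 122, 121, 110, 86, 65, 56, 53, 52, 51, 58]
```

Request:
{"fn": "jog_arm", "kwargs": {
  "rows": [
    [1,0,0,0,0,0,-1.5],
    [1,0,0,0,0,0,-1],
    [1,0,0,0,0,0,0]
  ]
}}

```text
time_s: 18.75
position: [0.4711, -0.0055, 0.1141]
ee_rot: [[0.685, 0.728, 0.001], [0.728, -0.685, -0.0], [0.0, 0.001, -1.0]]
wrist_force: [-0.6, -4.2, 6.1]
opening: 0.0093
```

```bash
python3 c.py
```

```text
t 18.75 yaw 46.74 th 227.2 F [-0.6 -4.2  6.1] T [-0.66  0.18 -0.09]
tab [94, 93, 95, 112, 122, 121, 110, 86, 66, 57, 54, 50, 52, 59]
```

Request:
{"fn": "jog_arm", "kwargs": {
  "rows": [
    [1,0,0,0,0,0,-1.5],
    [1,0,0,0,0,0,-1],
    [1,0,0,0,0,0,0]
  ]
}}

```text
time_s: 19.18
position: [0.4711, -0.0055, 0.1141]
ee_rot: [[0.653, 0.757, 0.001], [0.757, -0.653, -0.0], [0.0, 0.001, -1.0]]
wrist_force: [-0.3, -3.3, 6.1]
opening: 0.0089
```

```bash
python3 c.py
```

```text
t 19.18 yaw 49.24 th 229.7 F [-0.3 -3.3  6.1] T [-0.71  0.13 -0.1 ]
tab [94, 93, 94, 112, 122, 121, 110, 85, 65, 55, 52, 53, 52, 58]
```

Request:
{"fn": "jog_arm", "kwargs": {
  "rows": [
    [1,0,0,0,0,0,-1.5],
    [1,0,0,0,0,0,-1],
    [1,0,0,0,0,0,0]
  ]
}}

```text
time_s: 19.6
position: [0.4711, -0.0055, 0.114]
ee_rot: [[0.619, 0.785, 0.001], [0.785, -0.619, -0.0], [0.0, 0.001, -1.0]]
wrist_force: [-0.5, -3.5, 7.3]
opening: 0.009
```

```bash
python3 c.py
```

```text
t 19.6 yaw 51.74 th 232.2 F [-0.5 -3.5  7.3] T [-0.67  0.13 -0.04]
tab [95, 93, 95, 112, 122, 122, 111, 87, 65, 55, 51, 52, 53, 59]
```

Request:
{"fn": "jog_arm", "kwargs": {
  "rows": [
    [1,0,0,0,0,0,-1.5],
    [1,0,0,0,0,0,-1],
    [1,0,0,0,0,0,0]
  ]
}}

```text
time_s: 20.02
position: [0.4712, -0.0055, 0.114]
ee_rot: [[0.584, 0.811, 0.001], [0.811, -0.584, -0.0], [-0.0, 0.001, -1.0]]
wrist_force: [-0.5, -3.0, 6.6]
opening: 0.0086
```

```bash
python3 c.py
```

```text
t 20.02 yaw 54.24 th 234.7 F [-0.5 -3.   6.6] T [-0.71  0.16 -0.04]
tab [94, 92, 94, 111, 122, 121, 109, 87, 66, 56, 52, 51, 52, 59]
```

Request:
{"fn": "jog_arm", "kwargs": {
  "rows": [
    [1,0,0,0,0,0,-1.5],
    [1,0,0,0,0,0,-1],
    [1,0,0,0,0,0,0]
  ]
}}

```text
time_s: 20.45
position: [0.4712, -0.0056, 0.1141]
ee_rot: [[0.548, 0.836, 0.001], [0.836, -0.548, -0.001], [-0.0, 0.001, -1.0]]
wrist_force: [-0.4, -2.6, 6.2]
opening: 0.0088
```

```bash
python3 c.py
```

```text
t 20.45 yaw 56.74 th 237.2 F [-0.4 -2.6  6.2] T [-0.74  0.13 -0.09]
tab [95, 93, 94, 113, 123, 122, 110, 87, 66, 56, 52, 52, 53, 58]
```

Request:
{"fn": "jog_arm", "kwargs": {
  "rows": [
    [1,0,0,0,0,0,-1.5],
    [1,0,0,0,0,0,-1],
    [1,0,0,0,0,0,0]
  ]
}}

```text
time_s: 20.88
position: [0.4712, -0.0056, 0.1141]
ee_rot: [[0.511, 0.859, 0.001], [0.859, -0.511, -0.001], [-0.0, 0.001, -1.0]]
wrist_force: [-0.6, -3.7, 6.4]
opening: 0.0089
```

```bash
python3 c.py
```

```text
t 20.88 yaw 59.25 th 239.7 F [-0.6 -3.7  6.4] T [-0.72  0.15 -0.05]
tab [94, 93, 96, 112, 122, 124, 115, 92, 69, 57, 52, 49, 51, 58]
```

The tab profile has just begun to shift, so I'll hold still and look again.

Request:
{"fn": "jog_arm", "kwargs": {
  "rows": [
    [1,0,0,0,0,0,0],
    [1,0,0,0,0,0,0],
    [1,0,0,0,0,0,0]
  ]
}}

```text
time_s: 21.3
position: [0.4712, -0.0056, 0.1141]
ee_rot: [[0.512, 0.859, 0.001], [0.859, -0.512, -0.001], [-0.0, 0.001, -1.0]]
wrist_force: [-0.6, -3.9, 6.4]
opening: 0.0089
```

```bash
python3 c.py
```

```text
t 21.3 yaw 59.24 th 239.7 F [-0.6 -3.9  6.4] T [-0.69  0.1  -0.04]
tab [94, 92, 93, 111, 122, 124, 115, 92, 68, 56, 52, 53, 53, 59]
```

Request:
{"fn": "jog_arm", "kwargs": {
  "rows": [
    [1,0,0,0,0,0,-1.2],
    [1,0,0,0,0,0,0],
    [1,0,0,0,0,0,0]
  ]
}}

```text
time_s: 21.72
position: [0.4712, -0.0056, 0.1141]
ee_rot: [[0.493, 0.87, 0.001], [0.87, -0.493, -0.001], [-0.0, 0.001, -1.0]]
wrist_force: [-0.3, -3.8, 6.8]
opening: 0.0092
```

```bash
python3 c.py
```

```text
t 21.73 yaw 60.44 th 240.9 F [-0.3 -3.8  6.8] T [-0.75  0.08 -0.  ]
tab [94, 88, 86, 107, 121, 126, 120, 99, 74, 59, 52, 51, 53, 59]
```

Request:
{"fn": "jog_arm", "kwargs": {
  "rows": [
    [1,0,0,0,0,0,-1],
    [1,0,0,0,0,0,0],
    [1,0,0,0,0,0,0]
  ]
}}

```text
time_s: 22.15
position: [0.4712, -0.0056, 0.1141]
ee_rot: [[0.478, 0.878, 0.001], [0.878, -0.478, -0.001], [-0.0, 0.001, -1.0]]
wrist_force: [0.4, -4.2, 5.4]
opening: 0.009
```

```bash
python3 c.py
```

```text
t 22.15 yaw 61.45 th 241.9 F [ 0.4 -4.2  5.4] T [-0.77  0.07  0.03]
tab [94, 88, 79, 95, 114, 124, 120, 103, 77, 62, 53, 51, 51, 58]
```

Request:
{"fn": "jog_arm", "kwargs": {
  "rows": [
    [1,0,0,0,0,0,-1],
    [1,0,0,0,0,0,0],
    [1,0,0,0,0,0,0]
  ]
}}

```text
time_s: 22.58
position: [0.4712, -0.0056, 0.1141]
ee_rot: [[0.463, 0.887, 0.001], [0.887, -0.463, -0.001], [-0.0, 0.001, -1.0]]
wrist_force: [0.3, -3.5, 6.3]
opening: 0.0088
```

```bash
python3 c.py
```

```text
t 22.57 yaw 62.45 th 242.9 F [ 0.3 -3.5  6.3] T [-0.78  0.08  0.05]
tab [94, 85, 76, 88, 108, 122, 125, 117, 92, 71, 57, 54, 52, 58]
```

Request:
{"fn": "jog_arm", "kwargs": {
  "rows": [
    [1,0,0,0,0,0,-1],
    [1,0,0,0,0,0,0],
    [1,0,0,0,0,0,0]
  ]
}}

```text
time_s: 23.0
position: [0.4712, -0.0056, 0.1141]
ee_rot: [[0.447, 0.895, 0.001], [0.895, -0.447, -0.001], [-0.0, 0.001, -1.0]]
wrist_force: [-0.6, -4.5, 5.7]
opening: 0.0091
```

```bash
python3 c.py
```

```text
t 23.0 yaw 63.44 th 243.9 F [-0.6 -4.5  5.7] T [-0.76  0.08  0.1 ]
tab [93, 85, 67, 58, 71, 93, 115, 128, 122, 107, 85, 60, 54, 60]
```

Request:
{"fn": "jog_arm", "kwargs": {
  "rows": [
    [1,0,0,0,0,0,0],
    [1,0,0,0,0,0,0]
  ]
}}

```text
time_s: 23.3
position: [0.4712, -0.0056, 0.114]
ee_rot: [[0.447, 0.894, 0.001], [0.894, -0.447, -0.001], [-0.0, 0.001, -1.0]]
wrist_force: [-0.6, -3.4, 6.1]
opening: 0.0093
```

```bash
python3 c.py; python3 - <<'E'
from h import *
tab("pics/tab1.png")
E
```

```text
t 23.3 yaw 63.44 th 243.9 F [-0.6 -3.4  6.1] T [-0.76  0.06  0.02]
tab [94, 85, 68, 59, 73, 94, 114, 126, 125, 111, 88, 61, 54, 58]
tab [93, 84, 67, 60, 73, 94, 115, 126, 124, 111, 90, 62, 53, 58]
```

View pics/tab1.png

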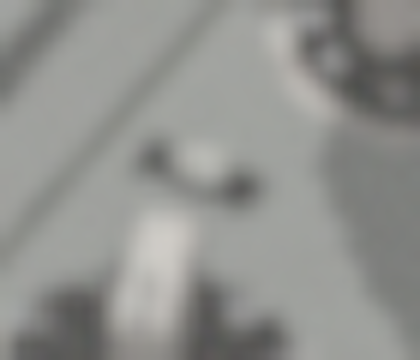

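Request:
{"fn": "jog_arm", "kwargs": {
  "rows": [
    [1,0,0,0,0,0,-0.7],
    [1,0,0,0,0,0,0],
    [1,0,0,0,0,0,0],
    [1,0,0,0,0,0,0]
  ]
}}

```text
time_s: 24.0
position: [0.4713, -0.0056, 0.1141]
ee_rot: [[0.436, 0.9, 0.001], [0.9, -0.436, -0.001], [-0.0, 0.001, -1.0]]
wrist_force: [-0.3, -3.1, 5.6]
opening: 0.0093
```

```bash
python3 c.py
```

```text
t 24.0 yaw 64.14 th 244.6 F [-0.3 -3.1  5.6] T [-0.79  0.06 -0.03]
tab [95, 86, 67, 56, 56, 69, 90, 117, 125, 125, 116, 91, 65, 61]
```

Request:
{"fn": "jog_arm", "kwargs": {
  "rows": [
    [1,0,0,0,0,0,-0.5],
    [1,0,0,0,0,0,0],
    [1,0,0,0,0,0,0],
    [1,0,0,0,0,0,0]
  ]
}}

```text
time_s: 24.55
position: [0.4712, -0.0056, 0.114]
ee_rot: [[0.428, 0.904, 0.001], [0.904, -0.428, -0.001], [-0.0, 0.001, -1.0]]
wrist_force: [0.3, -3.9, 4.7]
opening: 0.0089
```

```bash
python3 c.py; python3 - <<'E'
from h import *
tab("pics/tab2.png")
E
```

```text
t 24.55 yaw 64.64 th 245.1 F [ 0.3 -3.9  4.7] T [-0.71  0.07  0.02]
tab [93, 85, 68, 56, 56, 69, 92, 116, 124, 125, 116, 90, 64, 61]
tab [95, 85, 67, 56, 57, 69, 90, 114, 125, 125, 115, 88, 65, 61]
```

View pics/tab2.png

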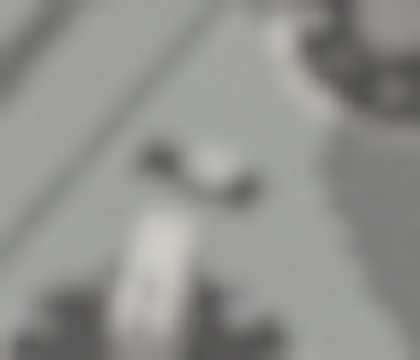

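Two steps now give the same reading: the tab has moved about 8.5 mm (9 mm nominal) and stopped, and torque is low, so the catch has dropped. I'll release the dial and rise.

Request:
{"fn": "jog_arm", "kwargs": {
  "rows": [
    [0.2,0,0,0,0,0,0],
    [0.2,0,0,0,0,0,0],
    [0.2,0,0,0,0,0,0],
    [0.2,0,0,-2,0,0,0],
    [0.2,0,0,-3,0,0,0],
    [0.2,0,0,-2,0,0,0]
  ]
}}

```text
time_s: 25.5
position: [0.4709, -0.0047, 0.1846]
ee_rot: [[0.427, 0.904, 0.001], [0.904, -0.427, 0.0], [0.001, 0.0, -1.0]]
wrist_force: [-0.0, -0.9, 0.6]
opening: 0.0339
```

```bash
python3 c.py; python3 - <<'E'
from h import *
st()
z=lambda x,y:(190+(x+.5)/6-.5,145+(y+.5)/6-.5)
print("handle top view",onz("top",[z(262,274),z(455,270)],.134))
s=lambda x,y:(225+(x+.5)/8-.5,170+(y+.5)/8-.5)
print("handle side",onz("side",[s(290,85),s(125,250)],.132))
print(go(.5466,.0526,.185))
E
```

```text
t 25.5 yaw 64.7 th 245.2 F [-0.  -0.9  0.6] T [ 0.02 -0.02  0.02]
tab [95, 86, 68, 57, 58, 71, 93, 115, 124, 125, 115, 89, 66, 62]
t 25.55 pos [ 0.4724 -0.0045  0.1866] yaw 64.72 z [ 0.004 -0.    -1.   ] q [ 45.   19.4 -55.8 115.4  19.7  54.8 -46.1] F [0.88 0.33 1.92] T [ 0.05  -0.102  0.014] op 0.0342
handle top view [[0.54785057 0.0991118  0.134     ]
 [0.54711417 0.00366551 0.134     ]]
handle side [[0.54515672 0.00604869 0.132     ]
 [0.54763594 0.09678188 0.132     ]]
[8.34 4.27 0.18]
```

Request:
{"fn": "jog_arm", "kwargs": {
  "rows": [
    [0.1,4.2,2.1,0,0,0,0],
    [0.1,4.2,2.2,0,0,0,0],
    [0.1,0,0,0,0,0,-8],
    [0.1,0,0,0,0,0,-8],
    [0.1,0,0,0,0,0,-9],
    [0.1,0,0,2,0,0,0],
    [0.1,0,0,1.5,0,0,0],
    [0.1,0,0,0,0,0,0]
  ]
}}

```text
time_s: 26.55
position: [0.5439, 0.052, 0.1464]
ee_rot: [[0.007, 1.0, -0.004], [1.0, -0.007, -0.0], [-0.0, -0.004, -1.0]]
wrist_force: [0.2, -0.3, -0.1]
opening: 0.0385
```

```bash
python3 - <<'E'
from h import *
st(); print(go(.5468,.0520,.120))
zoom("pics/s12.png","side",225,160,315,235)
E
```

```text
t 26.55 pos [0.5439 0.052  0.1464] yaw 89.59 z [-0.004 -0.    -1.   ] q [ 34.2  33.1 -55.7 107.1  32.3  57.4 -35.9] F [ 0.21 -0.34 -0.09] T [-0.052 -0.004  0.011] op 0.0385
[0.   0.3  2.64]
```

View pics/s12.png

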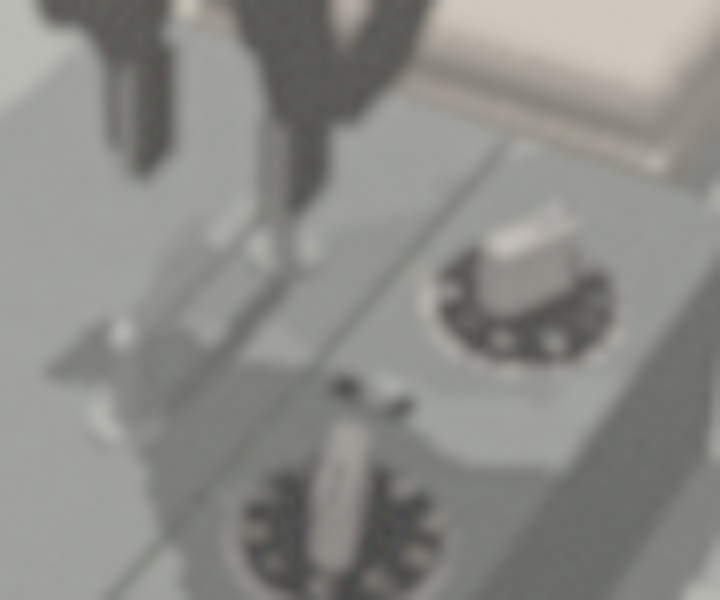

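```bash
python3 - <<'E'
from h import *
o=get_obs();p=np.array(o['position']);r=np.array(o['ee_rot'])
for dz in (.017,.008,0,-.008,-.016):
    P=[p+r[:,2]*dz+r[:,1]*s*(.0193+.006)+r[:,0]*.0 for s in (1,-1)]
    print(dz,np.round(((proj("side",P)-[225,160]+.5)*8-.5)).tolist())
print("handle mid",(proj("side",[[.5468,.052,.129]])-[225,160]+.5)*8-.5)
E
```

```text
0.017 [[136.0, 221.0], [288.0, 276.0]]
0.008 [[135.0, 196.0], [289.0, 251.0]]
0 [[135.0, 174.0], [289.0, 228.0]]
-0.008 [[134.0, 151.0], [290.0, 205.0]]
-0.016 [[134.0, 128.0], [290.0, 182.0]]
handle mid [[208.42281759 253.20828041]]
```

Request:
{"fn": "jog_arm", "kwargs": {
  "rows": [
    [0.1,0,0.3,0.5,0,0,0],
    [0.1,0,0,1,0,0,0],
    [0.1,0,0,0.8,0,0,0],
    [0.1,0,0,0.4,0,0,0],
    [0.1,0,0,0.2,0,0,0],
    [0.1,0,0,0,0,0,0]
  ]
}}

```text
time_s: 27.45
position: [0.5485, 0.0523, 0.1196]
ee_rot: [[0.006, 1.0, -0.0], [1.0, -0.006, 0.0], [0.0, -0.0, -1.0]]
wrist_force: [0.4, -0.3, -0.1]
opening: 0.0385
```

```bash
python3 - <<'E'
from h import *
st(); print(go(.5468,.0520,.117))
zoom("pics/s13.png","side",225,160,315,235)
E
```

```text
t 27.45 pos [0.5485 0.0523 0.1196] yaw 89.67 z [-0.  0. -1.] q [ 32.6  35.3 -53.7 107.7  34.7  55.  -37.5] F [ 0.44 -0.26 -0.11] T [-0.003 -0.047  0.011] op 0.0385
[-0.03 -0.17  0.26]
```

View pics/s13.png

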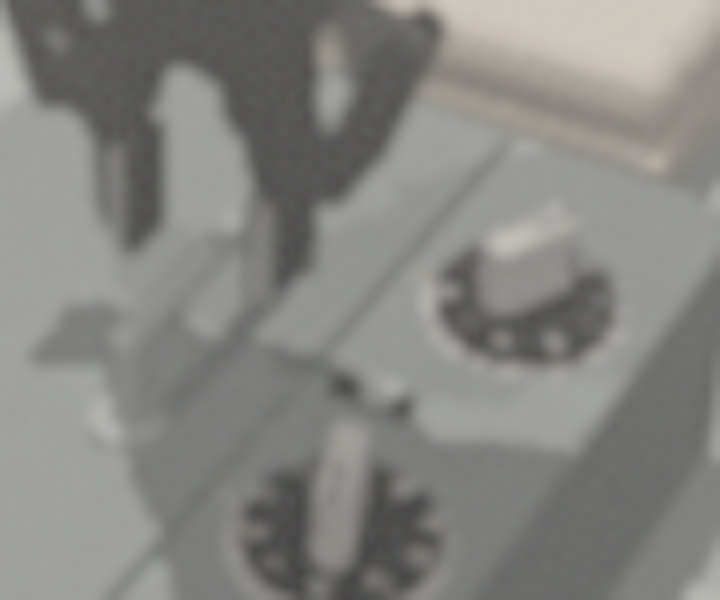

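Request:
{"fn": "jog_arm", "kwargs": {
  "rows": [
    [0.1,0,-0.17,0.2,0,0,0],
    [0.1,0,0,0.2,0,0,0],
    [1,0,0,0,0,0,0],
    [1,0,0,0,0,0,0],
    [1,0,0,0,0,0,0],
    [1,0,0,0,0,0,0]
  ],
  "force": 45
}}

```text
time_s: 28.35
position: [0.5472, 0.0523, 0.1157]
ee_rot: [[0.006, 1.0, 0.001], [1.0, -0.006, 0.0], [0.0, 0.001, -1.0]]
wrist_force: [2.7, 0.1, -0.7]
opening: 0.0081
```

```bash
python3 - <<'E'
from h import *
st(); tab()
zoom("pics/s14.png","side",225,160,315,235)
E
```

```text
t 28.35 pos [0.5472 0.0523 0.1157] yaw 89.66 z [ 0.001  0.    -1.   ] q [ 32.5  35.5 -53.5 108.1  35.   54.5 -37.7] F [ 2.69  0.07 -0.72] T [-0.007 -0.282 -0.072] op 0.0081
tab [48, 44, 38, 36, 42, 53, 66, 79, 89, 94, 90, 77, 60, 58]
```

View pics/s14.png

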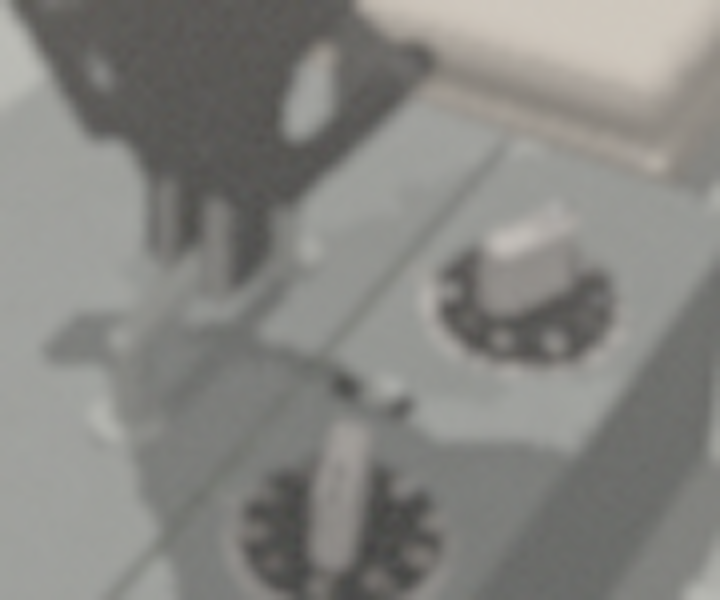

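```bash
python3 - <<'E'
import numpy as np
a=np.radians(16.1);R=12.23
th=np.radians([0,1,3,6,10,15,20,25,30,35,40,45,50,55,60,65,70,75,80,85,88])
x=-R*np.cos(a+th);z=R*np.sin(a+th)
for t,d,e in zip(np.degrees(th[1:]),np.diff(x),-np.diff(z)): print(round(t),round(d,2),round(e,2))
E
```

```text
1 0.06 -0.2
3 0.13 -0.41
6 0.23 -0.6
10 0.35 -0.78
15 0.51 -0.94
20 0.59 -0.89
25 0.67 -0.83
30 0.74 -0.77
35 0.8 -0.71
40 0.86 -0.63
45 0.91 -0.56
50 0.96 -0.47
55 0.99 -0.39
60 1.02 -0.3
65 1.05 -0.21
70 1.06 -0.12
75 1.07 -0.03
80 1.06 0.07
85 1.05 0.16
88 0.62 0.14
```

Request:
{"fn": "jog_arm", "kwargs": {
  "rows": [
    [1,0,0.06,-0.2,0,0,0],
    [1,0,0.13,-0.41,0,0,0],
    [1,0,0,0,0,0,0]
  ]
}}

```text
time_s: 29.02
position: [0.5487, 0.0522, 0.1212]
ee_rot: [[0.006, 1.0, -0.0], [1.0, -0.006, 0.001], [0.001, -0.0, -1.0]]
wrist_force: [4.8, 0.9, -8.4]
opening: 0.0079
```

```bash
python3 - <<'E'
from h import *
st(); tab()
zoom("pics/s15.png","side",225,160,315,235)
E
```

```text
t 29.02 pos [0.5487 0.0522 0.1212] yaw 89.66 z [-0.     0.001 -1.   ] q [ 32.7  35.2 -53.8 107.6  34.6  55.1 -37.3] F [ 4.8   0.88 -8.37] T [ 0.172 -0.897 -0.074] op 0.0079
tab [51, 48, 41, 38, 43, 55, 71, 90, 105, 112, 108, 87, 63, 60]
```

View pics/s15.png

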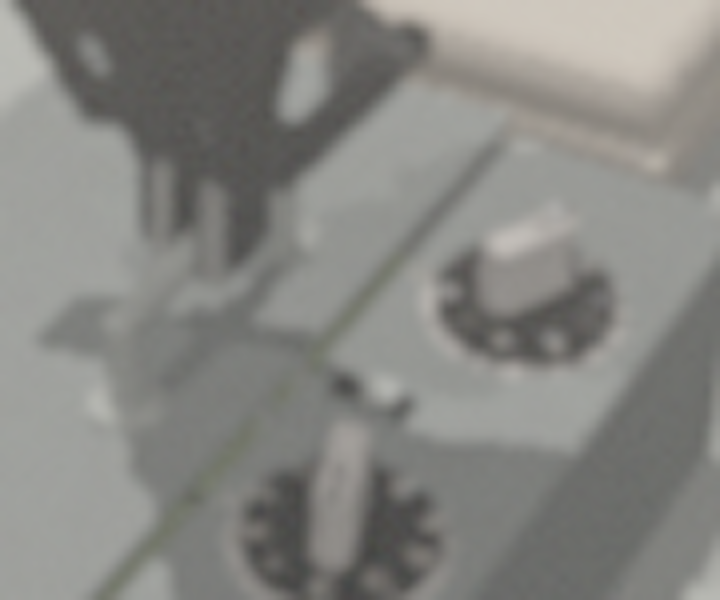

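The lid lifts with the expected pull of about 8 N, and the gap along the lid seam (banknotes showing) is opening at about (320,350). I'll continue along the arc.

Request:
{"fn": "jog_arm", "kwargs": {
  "rows": [
    [1,0,0.23,-0.6,0,0,0],
    [1,0,0.35,-0.78,0,0,0],
    [1,0,0.51,-0.94,0,0,0],
    [1,0,0.59,-0.89,0,0,0],
    [1,0,0.67,-0.83,0,0,0],
    [1,0,0.74,-0.77,0,0,0],
    [1,0,0,0,0,0,0]
  ]
}}

```text
time_s: 30.2
position: [0.5784, 0.052, 0.1707]
ee_rot: [[0.006, 1.0, -0.003], [1.0, -0.006, -0.002], [-0.002, -0.003, -1.0]]
wrist_force: [-6.2, -0.7, 0.0]
opening: 0.0078
```

```bash
python3 - <<'E'
from h import *
st()
zoom("pics/s16.png","side",190,120,320,240,f=5)
E
```

```text
t 30.2 pos [0.5784 0.052  0.1707] yaw 89.68 z [-0.003 -0.002 -1.   ] q [ 32.9  34.5 -55.5 101.2  32.   61.9 -34.1] F [-6.22 -0.72  0.01] T [-0.144  1.517 -0.04 ] op 0.0078
```

View pics/s16.png

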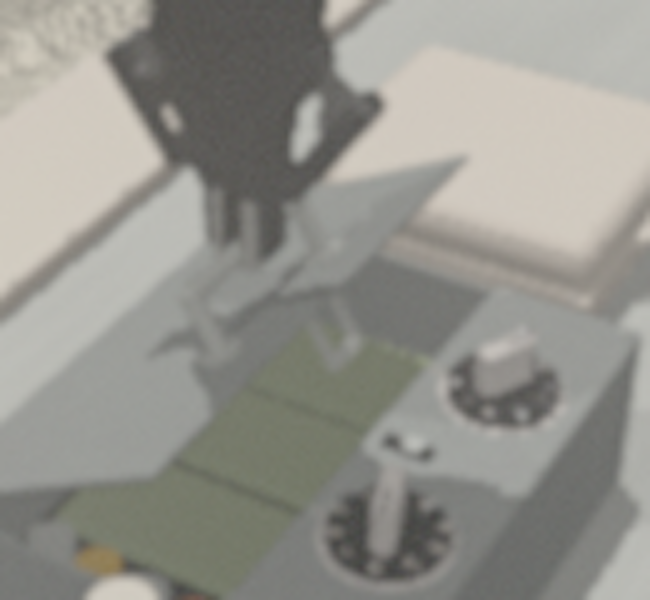

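The lid is at about 30° and the banknotes are visible. Continuing.

Request:
{"fn": "jog_arm", "kwargs": {
  "rows": [
    [1,0,0.8,-0.71,0,0,0],
    [1,0,0.86,-0.63,0,0,0],
    [1,0,0.91,-0.56,0,0,0],
    [1,0,0.96,-0.47,0,0,0],
    [1,0,0.99,-0.39,0,0,0],
    [1,0,1.02,-0.3,0,0,0],
    [1,0,0,0,0,0,0]
  ]
}}

```text
time_s: 31.22
position: [0.6352, 0.0517, 0.2042]
ee_rot: [[0.006, 1.0, 0.0], [1.0, -0.006, -0.002], [-0.002, 0.0, -1.0]]
wrist_force: [-9.5, -3.5, 12.6]
opening: 0.008
```

```bash
python3 - <<'E'
from h import *
st()
zoom("pics/s17.png","side",190,100,320,220,f=5)
E
```

```text
t 31.23 pos [0.6352 0.0517 0.2042] yaw 89.65 z [ 0.    -0.002 -1.   ] q [ 29.9  37.4 -54.6  91.4  32.3  68.3 -31.9] F [-9.52 -3.53 12.59] T [-0.53   2.149  0.026] op 0.008
```

View pics/s17.png

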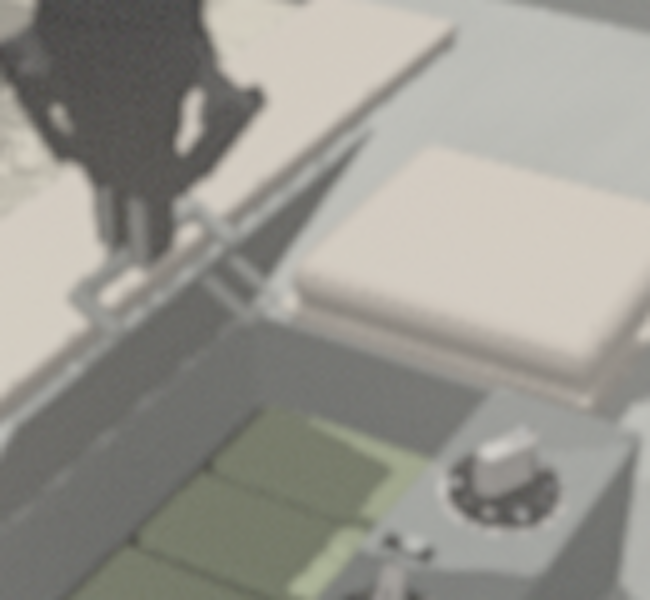

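Request:
{"fn": "jog_arm", "kwargs": {
  "rows": [
    [1,0,1.02,-0.31,0,0,0],
    [1,0,1.05,-0.22,0,0,0],
    [1,0,1.07,-0.08,0,0,0],
    [1,0,1.06,0.02,0,0,0],
    [1,0,0,0,0,0,0]
  ]
}}

```text
time_s: 32.0
position: [0.6781, 0.0513, 0.2088]
ee_rot: [[0.007, 1.0, 0.002], [1.0, -0.007, -0.001], [-0.001, 0.002, -1.0]]
wrist_force: [-3.0, -2.1, 5.5]
opening: 0.0078
```

```bash
python3 - <<'E'
from h import *
st()
zoom("pics/s18.png","side",160,80,320,220,f=4)
E
```

```text
t 32.0 pos [0.6781 0.0513 0.2088] yaw 89.63 z [ 0.002 -0.001 -1.   ] q [ 26.9  40.9 -53.1  84.5  33.6  71.3 -30.6] F [-3.05 -2.11  5.48] T [-0.488  0.914 -0.027] op 0.0078
```

View pics/s18.png

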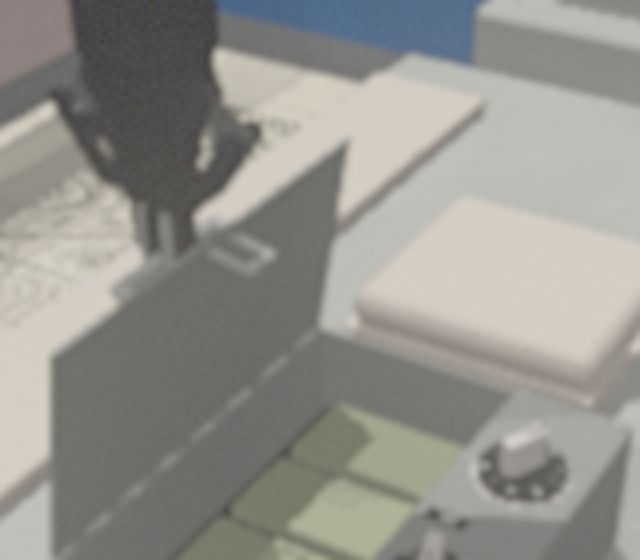

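Request:
{"fn": "jog_arm", "kwargs": {
  "rows": [
    [1,0,1.0,0.1,0,0,0],
    [1,0,0.5,0.1,0,0,0],
    [1,0,0,0,0,0,0],
    [1,0,0,0,0,0,0]
  ]
}}

```text
time_s: 32.65
position: [0.6928, 0.0512, 0.2061]
ee_rot: [[0.006, 1.0, 0.002], [1.0, -0.006, -0.001], [-0.001, 0.002, -1.0]]
wrist_force: [-1.9, -2.0, 5.3]
opening: 0.0079
```

```bash
python3 - <<'E'
from h import *
st()
E
```

```text
t 32.65 pos [0.6928 0.0512 0.2061] yaw 89.64 z [ 0.002 -0.001 -1.   ] q [ 25.8  42.3 -52.5  82.3  34.2  72.  -30.2] F [-1.89 -2.05  5.32] T [-0.438  0.788 -0.049] op 0.0079
```

Request:
{"fn": "jog_arm", "kwargs": {
  "rows": [
    [0.53,0,0,0,0,0,0],
    [0.53,0,0,0,0,0,0],
    [0.53,0,0,0,0,0,0]
  ]
}}

```text
time_s: 33.02
position: [0.6922, 0.0517, 0.2043]
ee_rot: [[0.006, 1.0, 0.0], [1.0, -0.006, 0.0], [0.0, 0.0, -1.0]]
wrist_force: [-0.3, -0.9, 0.8]
opening: 0.0201
```

```bash
python3 - <<'E'
from h import *
st()
E
```

```text
t 33.02 pos [0.6922 0.0517 0.2043] yaw 89.68 z [ 0.  0. -1.] q [ 25.8  42.4 -52.4  82.3  34.2  72.  -30.2] F [-0.26 -0.89  0.77] T [-0.042 -0.011 -0.002] op 0.0201
```

Released with no contact force. I'll withdraw straight up, slowly at first.

Request:
{"fn": "jog_arm", "kwargs": {
  "rows": [
    [0.53,0,0,-0.5,0,0,0],
    [0.53,0,0,-1,0,0,0],
    [0.53,0,0,-1,0,0,0],
    [0.53,0,0,-1,0,0,0],
    [0.53,0,0,-2,0,0,0],
    [0.53,0,0,-3,0,0,0],
    [0.53,0,0,-3,0,0,0],
    [0.53,0,0,0,0,0,0]
  ]
}}

```text
time_s: 34.02
position: [0.6934, 0.0525, 0.3236]
ee_rot: [[0.006, 1.0, 0.006], [1.0, -0.006, 0.001], [0.001, 0.006, -1.0]]
wrist_force: [0.9, -0.3, 0.3]
opening: 0.0204
```

```bash
python3 - <<'E'
from h import *
st()
cv2.imwrite("pics/s19.png",read_camera("side"));zoom("pics/t19.png","top",140,110,310,260,f=4)
E
```

```text
t 34.02 pos [0.6934 0.0525 0.3236] yaw 89.68 z [ 0.006  0.001 -1.   ] q [ 26.   37.4 -55.2  74.2  30.2  83.  -27. ] F [ 0.94 -0.27  0.29] T [-0.047 -0.029 -0.004] op 0.0204
```

View pics/s19.png

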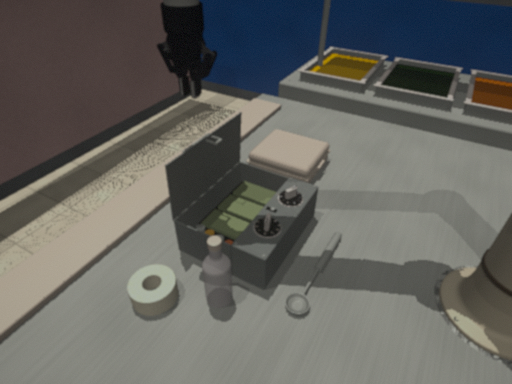

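View pics/t19.png

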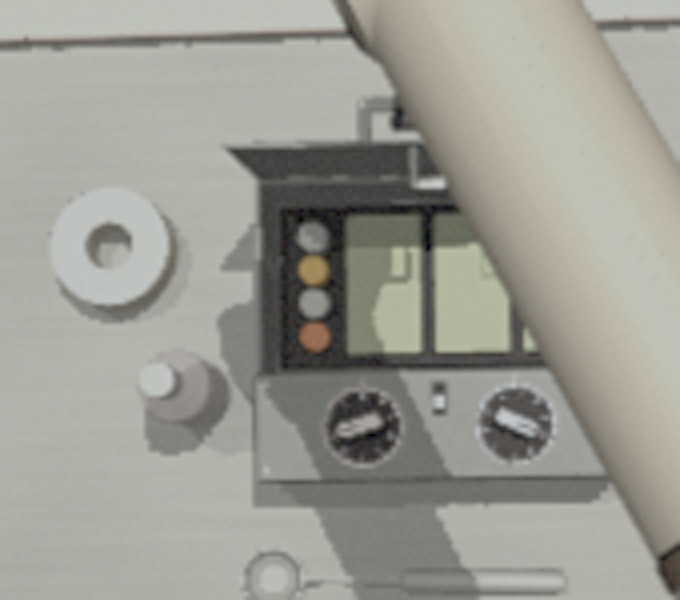

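```bash
python3 - <<'E'
from h import *
for th in (60,75,87,95):
    t=np.radians(th); print(th,np.round(proj("side",[[.6641-.149*np.cos(t),y,.097+.149*np.sin(t)] for y in (.1925,-.0875)])).tolist())
a=cv2.imread("pics/side0.png").astype(int);b=cv2.imread("pics/s19.png").astype(int)
for nm,(x0,y0,x1,y1) in {"bottle":(200,232,236,268),"roll":(126,264,180,316),"spoon":(284,232,344,318),"box":(268,130,332,160)}.items():
    d=np.abs(a-b)[y0:y1,x0:x1].max(2); print(nm,"mean",d.mean().round(1),"frac>40",(d>40).mean().round(3))
c=cv2.convertScaleAbs(cv2.resize(cv2.imread("pics/s19.png")[90:240,160:330],None,fx=4,fy=4,interpolation=cv2.INTER_CUBIC),alpha=1.6)
cv2.imwrite("pics/s20.png",c)
E
```

```text
60 [[194.0, 183.0], [264.0, 124.0]]
75 [[178.0, 171.0], [251.0, 115.0]]
87 [[165.0, 165.0], [241.0, 111.0]]
95 [[157.0, 162.0], [233.0, 109.0]]
bottle mean 15.0 frac>40 0.08
roll mean 16.0 frac>40 0.0
spoon mean 19.5 frac>40 0.004
box mean 18.0 frac>40 0.0
```

View pics/s20.png

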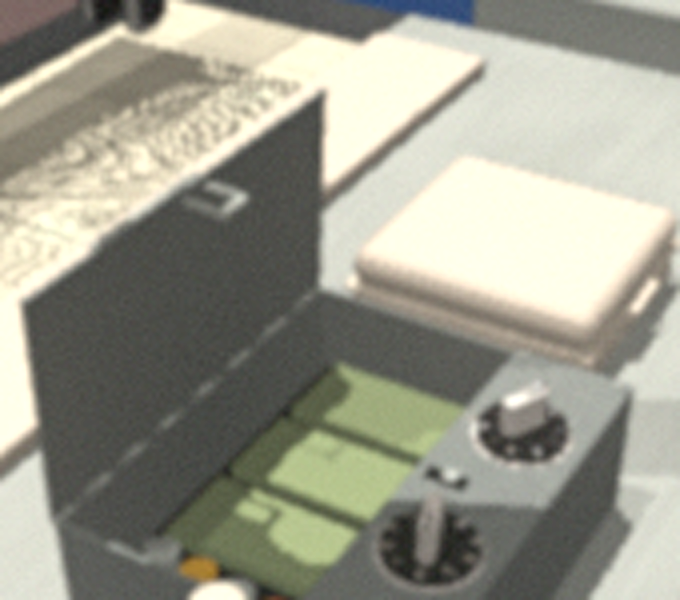

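The lid corners are at (166,165) and (241,114), which matches a lid angle of about 86°. The bystanders haven't moved. I'll hand it in.

```bash
python3 - <<'E'
from h import *
print(sign_off()); 
E
```

```text
the job is handed in; nothing more can be done
None
```

The takings box is open and handed in at about 34 s: lid standing at about 86°, catch dropped, arm well clear.

- **Left dial:** I turned it from about 163° to 108°, which is number 3 at the index.
- **Right dial:** I felt it up from about 197° in small steps. The catch fell gradually and came to rest with the dial between 244.6° and 245.1°, roughly 0.2 of a number below 7, and I stopped there. Twist at the wrist stayed at 0.1 Nm or below, so I met no stop and forced nothing.
- **Lid:** I lifted it by the handle along its arc, with about 8 N to start it. The wrist force peaked at about 16 N on the way, because my path sat slightly inside the true arc; I corrected for that. It stayed open after release.

**Last checks**
- The lid corners in the side view match an angle of 85–87°, and the wrist force is near zero.
- The roll, spoon and food box show no change from the first picture. The bottle area changed a little (8% of its pixels), which I put down to the open lid and coins seen through the clear plastic. It stands where it did.

**Things that disagreed**
- The fingertips behaved as if about 20 mm shorter than stated. My first close passed above the left grip at zero opening, with no contact force; I went lower in small steps and gripped it on the second try.
- The catch tab's travel measured about 8.3–8.5 mm in the picture against 9 mm nominal, which is within my reading error. The lid then rose freely.

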